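# Tighten the basket-rail clamp with the long arm of the hex key

## Robot

A 6-joint arm with a two-finger parallel gripper is mounted at the origin on the work surface. World frame = base frame: x ahead of the robot, y to its left, z up, the work surface at z = 0. Lengths are in m, angles in degrees, forces in N, time in s.
With the tool pointing down it reaches from about 0.4 to 0.825 m from the base axis. Payload 7 kg.
Tool frame: the origin (TCP) lies at the very end of the fingers, on their centre line; the grasp point (between the pads) lies 19 mm behind it (ctrl.tcp_to_grasp is the distance from the TCP to the grasp point, in m); z points along the fingers, y is the direction in which the jaws open and shut (so a half turn about z gives the same grasp; the last joint's range is limited). The gripper opens to 88 mm and grips with 3 to 60 N. Pads are 19 mm wide; open, the fingers measure 130 mm over their backs; the gripper's body (78 mm by 193 mm) begins 47 mm behind the grasp point.
Start: joints at [90.361, 20.546, 0.682, 0, -70.136, -16.507], TCP at [0.188, 0.648, 0.227] pointing down, gripper open.
Joint ranges: [-176.03, 176.03], [-82.01, 121.73], [-58.28, 71.71], [-173.87, 95.51], [-174.79, -0.11], [-173.66, 173.66]. Speed limits (degrees/s): [136.94, 136.94, 172.46, 180, 180, 180].

## Interface

Orientations are given as [roll, pitch, yaw] about the fixed x, y, z axes, in that order (R = Rz(yaw) Ry(pitch) Rx(roll)).
In Python, from plant import ctrl gives the robot as it stands.
- The arm moves only by the tool jog_arm, never from a script. Its argument "commands" is a list of rows, each an object of numbers: "x", "y", "z": the shift along the tool's x, y, z in cm; "roll": the turn about the tool's z in rad. In form: [{"x": .., "y": .., "z": .., "roll": ..}, ...]. A call has 1 to 12 rows; each row shifts and turns the commanded pose from where the row before left it, along the tool's axes as they then stand; what a row does not reach is not made up. A row lasts 1/10 s, in which the tool goes at most 50 mm and 8.59 degrees, less where a joint would pass 70% of its speed; a pose out of reach is approached as far as the arm can. A call is refused whole if a number of a shift passes 5 or a number of a turn 0.15, either way. A call with a gripper value outside its range is refused whole. "gripper" is the finger opening in cm, from 0 to 8.76, set as the call begins (left out, the last holds). The fingers move at their own pace and stop on an object; the grip force is fixed at half the most. Time passes only in rows, so rows that do not move let the fingers close. It gives the time, the measured TCP pose, the force and the opening at its end, in the units of the state.
- ctrl.get_obs(): the state, without advancing time (a new reading comes with each control period).
- ctrl.snapshot(name): name is "scene" or "top" or "wrist"; returns a dict with "image" (400x640x3 uint8, red, green, blue), "mtx" (3x3 intrinsics, pixels), "position" and "orientation" of the camera in the world; the wrist camera has in their place "hand_eye" (4x4, takes a point from camera to tool coordinates, whose origin is the TCP and whose axes are the flange's). Camera axes: x right, y up, looking along -z (the intrinsics and any distortion apply to the point x, -y, -z); pixel columns grow to the right and rows downward; lengths in m; the calibration is good to about 2 mm. A picture is of the moment at which its call begins: read the wrist's pose just before it. There is no depth.
- ctrl.close_job(): hands the job in, once; it reports no verdict.
Trained networks look in the newest picture that a camera, given by its name, has taken for a name from the list of things; names that differ only in an ending like _2 or _b are one class to them, and where a whole thing is asked for, a point or a joint stands for the part that bears it (a point fixed in the world has none). Each returns a list of dicts, best first, with "confidence" (0 to 1); they miss things now and then, are a little off and sometimes report something else, mostly with a low value. They report only what shows in the picture. A call takes as long as a camera call. They do not tell look-alikes from the thing itself.
- ctrl.search_frame(camera, query): "position" ([column, row] as shares, 0 to 1, of the picture: columns of its width, rows of its height, amid what is visible of it).
- ctrl.regions_of(camera, query): "mask" (400x640 bool, what is visible of it) and "position" ([column, row] as shares, 0 to 1, of the picture: columns of its width, rows of its height, amid what is visible of it).
The state is a dict: "clock": time; "joint_pos": joint angles; "qvel": joint speeds; "tau": joint torques, N m; "tool_pos": TCP position; "orientation": TCP orientation; "force": force on the tool from outside, world axes, zero at the start; "moment": the same for the moment, N m; "opening": finger opening in m.
Only numpy, scipy, OpenCV 4.12 (cv2) and the standard library are available. Lean on these libraries where they do the work, as an engineer would, in place of code of your own. Each camera call takes 0.05 s, during which the arm holds its last target.

## Task

Tighten the blue rail clamp: take the large hex key with the orange band out of the rack, flip it over so that its short arm goes fully down into the bolt and its long arm lies level, and use the long arm to turn the stiff bolt clockwise (seen from above) until its yellow pointer stands at the red mark. Turn the bolt only with the key, without pushing on the bolt or clamp with the fingers, leave the key standing in it, and leave the blue-banded spare key in the rack.

Things in the scene. Friction and masses are not known exactly. Their poses are not given: they have to be found in the camera images.
- key: L-shaped steel hex key, orange band, 17 mm across flats, 0.45 kg. Origin at the bend; +x along the long arm (170 mm to its tip), -z along the short arm (70 mm to its tip). Two flats face +y and -y: grip there, 55 to 100 mm from the bend. Starts in a rack, bend up, long arm slanting 60 deg down towards the robot in an open V groove; lift it off towards the robot and up.
- spare_key: The wrong key, blue band: same form, axes and slant, 12 mm across flats, arms 165 and 58 mm, in the rack's other groove, 90 mm to the side. Which groove holds which key varies. The short arms stick out on the far side of the grey rack, pointing 30 deg below level; turning a key 60 deg about its own y axis makes its long arm level and its short arm point straight down.
- clamp: Blue rail clamp fixed to the table, on the robot's right: block 120 x 120 mm, top 60 mm above the table, steel bolt upright at its centre, red mark on its top 45 to 59 mm from the bolt's axis. Origin at the table under the bolt; z up, the red mark lies 150 deg counterclockwise from +x. The bolt floats sideways up to 6 mm on springs (1 N/mm), so it yields to a key off centre.
- bolt_mouth (a point): Centre of the bolt head's mouth, 103 mm above the table; z up, turns with the bolt. A hexagonal funnel narrows from 34 to 18 mm in 16 mm, then a hex socket goes 20 mm deeper: the fully seated key has its bend 34 mm above this point. +x points along the yellow pointer (46 mm out) to a socket corner: the long arm goes above the pointer, or 60 deg steps from it, within 8 deg.
- bolt (a joint): Turn of the bolt in rad: 0 with the pointer at the red mark, negative before it, growing clockwise seen from above (tightening). Starts 0.85 to 1.15 short of the mark, stops at 0.6. Stiff: needs 0.35 N m, and stays where it is left. The key has some 0.12 rad of play in the socket, so go that much farther.
Things that resemble listed ones, but are neither listed nor needed, are in the scene too. What is shaped like the key but pink is not meant.

How it is judged:
By the outcome, as a careful person would: the job done as asked, in the order asked, and still so for the second after the job is handed in, with the robot touching nothing.
It also fails if it takes over 48 s, if anything falls off the work surface, if the arm or the gripper's body presses on something with over 40 N, if the wrist force passes 120 N, or if a joint passes its speed limit or range.

## Working session

There is one attempt and no reset: what is moved stays moved. The work goes in short steps, Python scripts to look and compute and a tool call to move; the robot and the scene stay as the last step left them, time stands still between calls to the robot, and variables do not carry over. Pictures are saved under pics/ and viewed, and the job is handed in when it is done.

Besides the shell and the picture viewer there is one more tool, called after "Call:" by a JSON object that holds its "name" and its "arguments". jog_arm: Moves the arm, as the interface text tells. Its arguments: {"type":"object","properties":{"commands":{"type":"array"},"gripper":{"type":"number"}},"required":["commands"]}

```bash
ls; mkdir -p pics
cat > h.py <<'E'
import numpy as np, cv2
from plant import ctrl
from scipy.spatial.transform import Rotation as R
def snap(n,f):
    o=ctrl.get_obs(); s=ctrl.snapshot(n); cv2.imwrite('pics/'+f+'.png',s['image'][:,:,::-1]); return o,s
E
python3 - <<'E'
from h import *
print(ctrl.get_obs()); print([a for a in dir(ctrl) if a[0]!='_'])
for n in('scene','top','wrist'):
    o,s=snap(n,n+'0'); print(n,{k:(np.round(v,4).tolist() if k!='image' else 0) for k,v in s.items()})
    for q in('key','spare_key','clamp','bolt_mouth'):
        print(q,[(round(d['confidence'],2),(np.array(d['position'])*[640,400]).round()) for d in ctrl.search_frame(n,q)])
E
```

```text
pics
{'clock': 0.0, 'joint_pos': array([ 9.03610503e+01,  2.05903967e+01,  6.32942465e-01, -1.89640782e-02,
       -7.01370573e+01, -1.65074156e+01]), 'qvel': array([ 0.02162458,  0.13891153,  0.04922437, -0.02123544, -0.06418114,
        0.10772433]), 'tau': array([ 3.00504162e-04, -5.82720780e+01,  2.93054241e+01,  6.99713320e+00,
        6.78488650e-03, -1.61648632e-04]), 'tool_pos': array([0.18760342, 0.64788245, 0.22563174]), 'orientation': array([ 1.79904318e+02, -9.76421044e-03, -1.61528152e+01]), 'force': array([-0.15409521, -0.00855728,  0.35093708]), 'moment': array([-0.02828414,  0.02286883,  0.02719005]), 'opening': 0.08782057419149046}
['PlanningError', 'close_job', 'get_obs', 'regions_of', 'search_frame', 'snapshot', 'tcp_to_grasp']
scene {'image': 0, 'mtx': [[417.4341, 0.0, 308.1607], [0.0, 417.4341, 198.8633], [0.0, 0.0, 1.0]], 'position': [0.9947, 0.5409, 0.7123], 'orientation': [50.8568, -0.5623, 133.1048]}
key [(0.97, array([330., 241.])), (0.73, array([419., 240.]))]
spare_key [(0.9, array([368., 269.]))]
clamp [(0.7, array([210., 230.]))]
bolt_mouth [(0.79, array([212., 208.]))]
top {'image': 0, 'mtx': [[384.7224, 0.0, 318.6533], [0.0, 384.7224, 200.3299], [0.0, 0.0, 1.0]], 'position': [0.417, 0.0376, 0.8829], 'orientation': [3.788, 1.3619, -89.1649]}
key [(0.81, array([239., 281.])), (0.57, array([251., 163.])), (0.57, array([403., 127.]))]
spare_key [(0.58, array([205., 168.]))]
clamp [(0.56, array([398., 138.]))]
bolt_mouth [(0.83, array([405., 131.]))]
wrist {'image': 0, 'mtx': [[297.0493, 0.0, 317.9245], [0.0, 297.0493, 201.2599], [0.0, 0.0, 1.0]], 'hand_eye': [[-0.0004, 0.9572, 0.2896, 0.0775], [1.0, 0.0004, -0.0, -0.0001], [-0.0001, 0.2896, -0.9572, -0.1588], [0.0, 0.0, 0.0, 1.0]]}
key [(0.97, array([601.,  35.]))]
spare_key []
clamp []
bolt_mouth []
```

View pics/scene0.png

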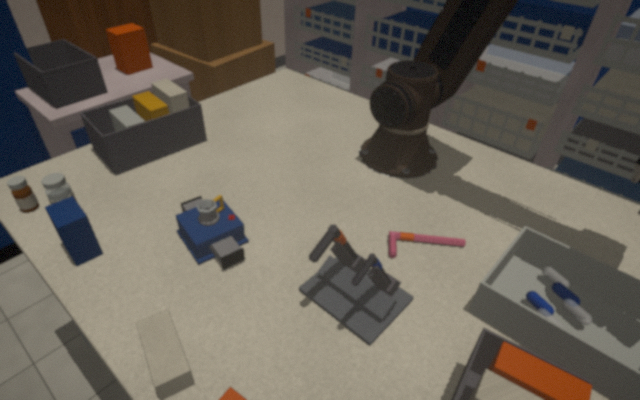

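View pics/top0.png

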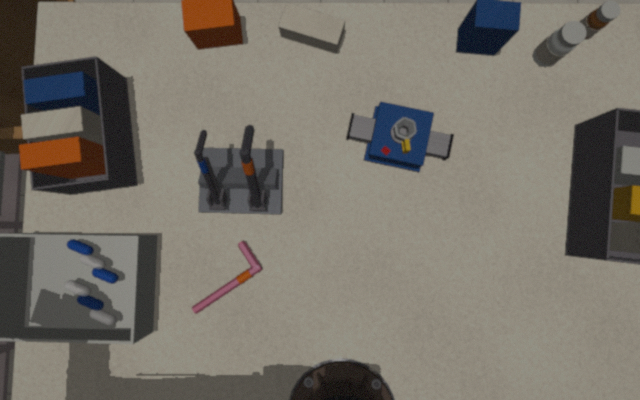

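View pics/wrist0.png

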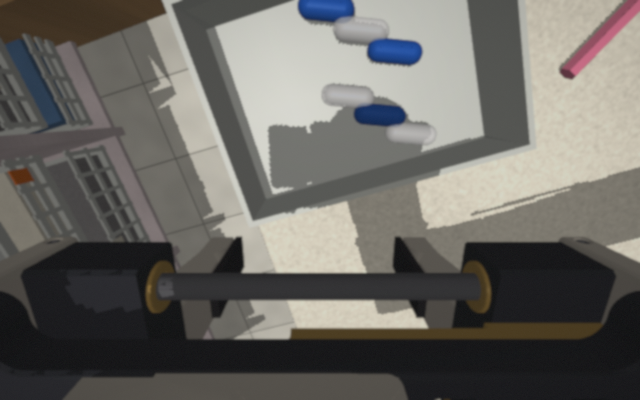

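Run:
```python
import cv2
a=cv2.imread('pics/top0.png')
cv2.imwrite('pics/topA.png',cv2.resize(a[115:220,185:295],None,fx=5,fy=5,interpolation=cv2.INTER_CUBIC))
cv2.imwrite('pics/topB.png',cv2.resize(a[90:180,340:460],None,fx=6,fy=6,interpolation=cv2.INTER_CUBIC))
b=cv2.imread('pics/scene0.png')
cv2.imwrite('pics/scA.png',cv2.resize(b[215:350,290:430],None,fx=4.4,fy=4.4,interpolation=cv2.INTER_CUBIC))
```

```text
(no output)
```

View pics/topA.png

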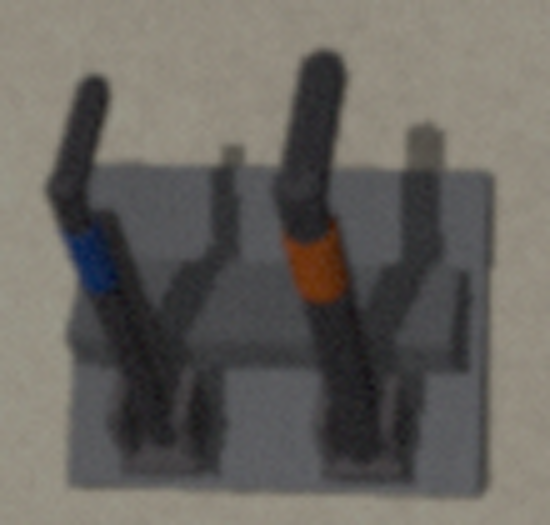

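View pics/topB.png

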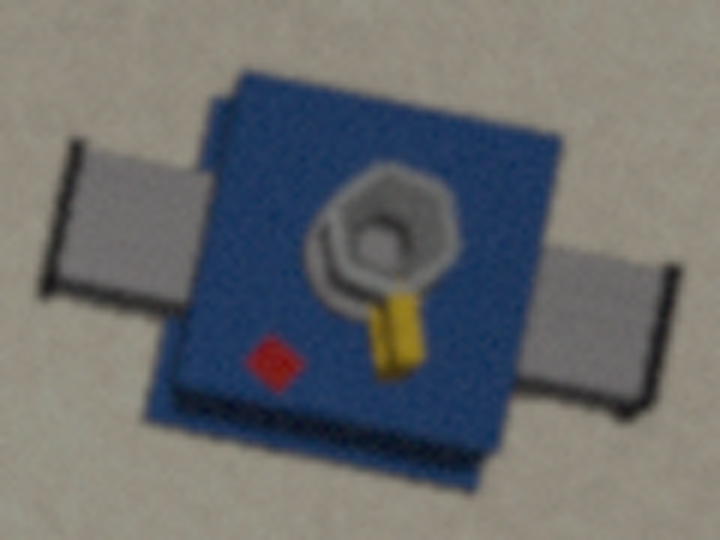

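View pics/scA.png

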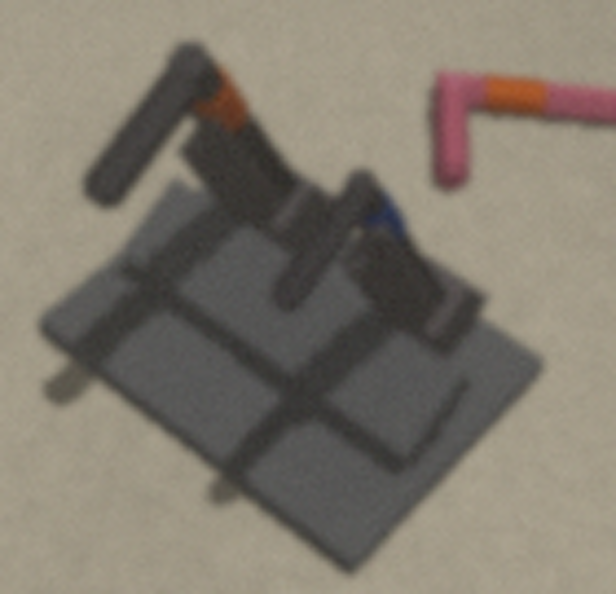

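```bash
cat >> h.py <<'E'
from scipy.optimize import least_squares
CAM={}
def cam(s):
    return dict(K=np.array(s['mtx']),p=np.array(s['position']),R=R.from_euler('xyz',s['orientation'],degrees=True).as_matrix())
def proj(c,P):
    q=(np.atleast_2d(P)-c['p'])@c['R']; q=q*[1,-1,-1]
    u=q@c['K'].T; return u[:,:2]/u[:,2:]
def ray(c,uv):
    d=np.linalg.inv(c['K'])@np.array([uv[0],uv[1],1.]); return c['R']@(d*[1,-1,-1])
def atz(c,uv,z):
    d=ray(c,uv); return c['p']+d*(z-c['p'][2])/d[2]
def wristcam(o,s):
    T=np.eye(4);T[:3,:3]=R.from_euler('xyz',o['orientation'],degrees=True).as_matrix();T[:3,3]=o['tool_pos']
    M=T@np.array(s['hand_eye']); return dict(K=np.array(s['mtx']),p=M[:3,3],R=M[:3,:3])
def keypts(bx,by,bz,yaw,pts,pitch=60):
    # pitch: long arm slant below level; pts in key frame
    Rk=R.from_euler('ZY',[yaw,pitch],degrees=True).as_matrix()
    return np.array(pts)@Rk.T+[bx,by,bz]
T0=cam(dict(mtx=[[384.7224,0,318.6533],[0,384.7224,200.3299],[0,0,1]],position=[0.417,0.0376,0.8829],orientation=[3.788,1.3619,-89.1649]))
S0=cam(dict(mtx=[[417.4341,0,308.1607],[0,417.4341,198.8633],[0,0,1]],position=[0.9947,0.5409,0.7123],orientation=[50.8568,-0.5623,133.1048]))
E
python3 - <<'E'
from h import *
print('dir',R.from_euler('ZY',[180,60],degrees=True).as_matrix()[:,0])
def tri(a,b):
    A=[];bb=[]
    for c,uv in((T0,a),(S0,b)):
        d=ray(c,uv);d/=np.linalg.norm(d);M=np.eye(3)-np.outer(d,d);A.append(M);bb.append(M@c['p'])
    A=np.vstack(A);bb=np.hstack(bb);x=np.linalg.lstsq(A,bb,rcond=None)[0];return x.round(4),np.linalg.norm(A@x-bb).round(4)
print('bend',tri((185+300/5,115+190/5),(290+188/4.4,215+60/4.4)))
print('stip',tri((185+325/5,115+68/5),(290+103/4.4,215+190/4.4)))
print('spare bend',tri((185+68/5,115+190/5),(290+362/4.4,215+182/4.4)))
# bolt mouth
print('mouth top z.103',atz(T0,(340+395/6,90+228/6),.103), 'net top',atz(T0,(405,131),.1),'scene net',atz(S0,(212,208),.1))
for n,p,z in(('red',(275,362),.06),('c1',(247,75),.06),('c2',(560,137),.06),('c3',(492,450),.06),('c4',(175,388),.06),('ptr in',(397,305),.09),('ptr out',(400,345),.09)):
    print(n,atz(T0,(340+p[0]/6,90+p[1]/6),z).round(4))
E
python3 - <<'E'
import cv2
b=cv2.imread('pics/scene0.png')
cv2.imwrite('pics/scB.png',cv2.resize(b[185:275,165:260],None,fx=6,fy=6,interpolation=cv2.INTER_CUBIC))
E
```

```text
dir [-5.00000000e-01  6.12323400e-17 -8.66025404e-01]
bend (array([0.5488, 0.1925, 0.183 ]), np.float64(0.0004))
stip (array([0.6031, 0.193 , 0.1464]), np.float64(0.0021))
spare bend (array([0.5488, 0.2824, 0.1751]), np.float64(0.0018))
mouth top z.103 [ 0.61903586 -0.11940494  0.103     ] net top [ 0.61354661 -0.11830447  0.1       ] scene net [ 0.61525074 -0.10303081  0.1       ]
red [ 0.581  -0.0852  0.06  ]
c1 [ 0.6859 -0.0748  0.06  ]
c2 [ 0.6639 -0.1872  0.06  ]
c3 [ 0.55   -0.1625  0.06  ]
c4 [ 0.5712 -0.0495  0.06  ]
ptr in [ 0.5954 -0.1227  0.09  ]
ptr out [ 0.5814 -0.1237  0.09  ]
```

View pics/scB.png

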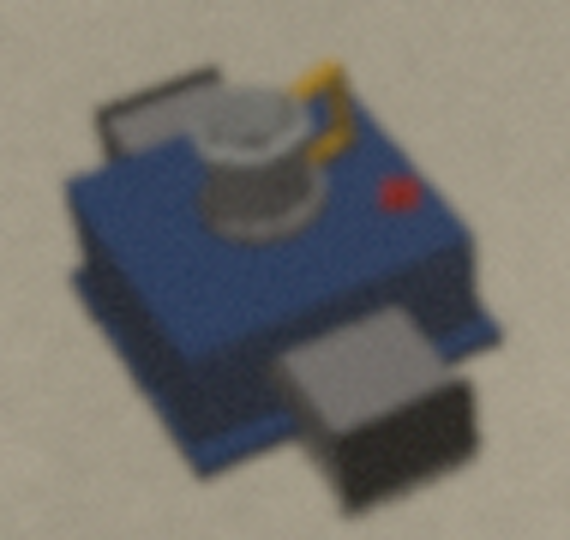

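```bash
cat >> h.py <<'E'
def prism(a,b,AF,n=6):
    a=np.array(a,float);b=np.array(b,float);ax=(b-a)/np.linalg.norm(b-a);y=np.array([0,1.,0]);z=np.cross(ax,y)
    r=AF/np.sqrt(3);an=np.radians(30+60*np.arange(6))  # flats facing +-y
    ring=np.array([r*(np.cos(t)*y+np.sin(t)*z) for t in an]); return np.vstack([a+ring,b+ring])
def keyparts(AF=.017,L=.17,S=.07):
    return [prism([-.008,0,0],[L,0,0],AF),prism([0,0,.008],[0,0,-S],AF)]
def sil(c,p,pitch=60,parts=None,sc=4):
    m=np.zeros((400*sc,640*sc),np.uint8)
    for q in parts or keyparts():
        uv=proj(c,keypts(*p,q,pitch=pitch)); cv2.fillConvexPoly(m,cv2.convexHull(np.round(uv*sc+sc/2-.5).astype(np.int32)),255)
    return cv2.resize(m,(640,400),interpolation=cv2.INTER_AREA)/255.
E
python3 - <<'E'
from h import *
ms={}
for n in('top','scene'):
    snap(n,n+'1')
    for i,d in enumerate(ctrl.regions_of(n,'key')):
        print(n,i,d['confidence'],np.array(d['position'])*[640,400],d['mask'].sum())
        ms[n+str(i)]=d['mask']
np.savez('m.npz',**ms)
from scipy.optimize import minimize
def pick(n,uv):
    best=None
    for k,m in ms.items():
        if k.startswith(n):
            v,u=np.nonzero(m)
            if len(u) and np.hypot(u.mean()-uv[0],v.mean()-uv[1])<25: best=m if best is None else best
    return best
mt=pick('top',(250,165));msn=pick('scene',(335,250))
cams=[]
if mt is not None:cams.append((T0,mt))
if msn is not None:cams.append((S0,msn))
print(len(cams))
def cost(p):
    q=[p[0],p[1],p[2],p[3]*100]
    return sum(np.abs(sil(c,q,sc=2)-m).sum() for c,m in cams)
r=minimize(cost,[.545,.192,.175,1.80],method='Nelder-Mead',options=dict(initial_simplex=np.array([.545,.192,.175,1.8])+np.vstack([np.zeros(4),np.diag([.01,.01,.01,.05])]),maxiter=200))
print(r.x,r.fun,[m.sum() for c,m in cams])
p=[*r.x[:3],r.x[3]*100]
for (c,m),f,(u,v) in zip(cams,('scene1','top1') if mt is None else ('top1','scene1'),[(185,115),(290,215)]):
    im=cv2.imread('pics/'+f+'.png');im=cv2.resize(im[v:v+135,u:u+140],None,fx=4,fy=4)
    for mm,col in((m,(0,255,0)),(sil(c,p)>.5,(0,0,255))):
        M=cv2.resize(mm.astype(np.uint8)[v:v+135,u:u+140],None,fx=4,fy=4);cs,_=cv2.findContours(M,0,1);cv2.drawContours(im,cs,-1,col,1)
    for g in(45,100):
        x=proj(c,keypts(*p,[[g/1000,0,0]]))[0];cv2.circle(im,tuple(np.int32((x-[u,v])*4+2)),3,(255,255,0),-1)
    cv2.imwrite('pics/ov_'+f+'.png',im)
E
```

```text
top 0 0.94 [253.12 164.52] 826
top 1 0.87 [237.504 281.88 ] 1022
scene 0 0.8 [416.768 241.   ] 778
scene 1 0.7 [327.296 243.4  ] 637
2
[0.54557539 0.19358668 0.17835289 1.79438553] 291.8470588235294 [np.int64(826), np.int64(637)]
```

View pics/ov_top1.png

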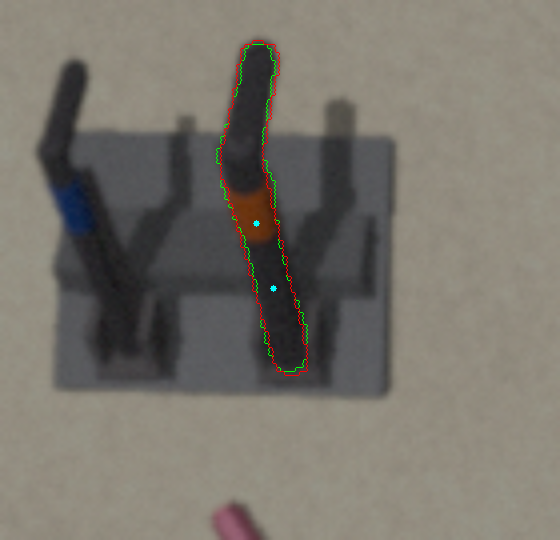

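View pics/ov_scene1.png

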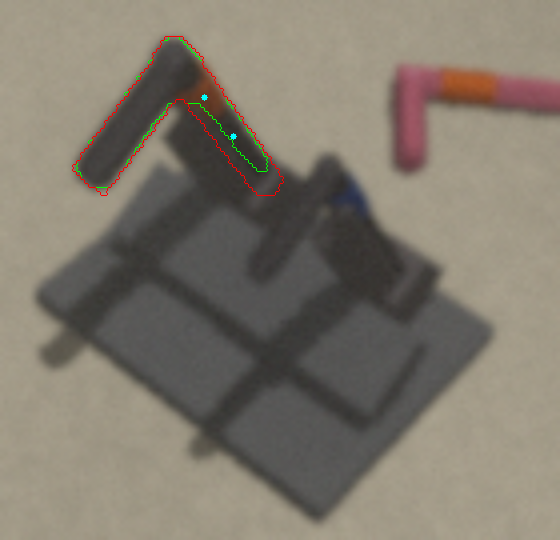

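```bash
cat >> h.py <<'E'
def go(x,y,z,yaw,o=None):
    o=o or ctrl.get_obs(); R0=R.from_euler('xyz',o['orientation'],degrees=True).as_matrix()
    d=R0.T@(np.array([x,y,z])-o['tool_pos'])*100
    cy=np.degrees(np.arctan2(R0[1,0],R0[0,0])); dy=(yaw-cy+180)%360-180
    print('t',round(o['clock'],2),'pos',o['tool_pos'].round(4),'ori',o['orientation'].round(2),'F',o['force'].round(1),'open',round(o['opening'],4))
    print('tool shift cm (in axes now)',d.round(2),'roll rad',round(-np.radians(dy),3),'| world d',(R0@d).round(2))
E
python3 -c "
from h import *
go(.42,.194,.30,-.6)"
```

```text
t 0.95 pos [0.1877 0.6483 0.2266] ori [-180.      0.    -16.14] F [ 0.9 -1.1 -0.2] open 0.0874
tool shift cm (in axes now) [34.94 37.18 -7.34] roll rad -0.271 | world d [ 23.23 -45.43   7.34]
```

Call:
{"name": "jog_arm", "arguments": {"commands": [{"x":1.5,"y":1.5,"z":-0.6},{"x":3,"y":3.2,"z":-0.6},{"x":3,"y":3.2,"z":-0.6},{"x":3,"y":3.2,"z":-0.6},{"x":3,"y":3.2,"z":-0.6},{"x":3,"y":3.2,"z":-0.6},{"x":3,"y":3.2,"z":-0.6},{"x":3,"y":3.2,"z":-0.6},{"x":3,"y":3.2,"z":-0.6},{"x":3,"y":3.2,"z":-0.6},{"x":3,"y":3.2,"z":-0.6},{"x":3,"y":3.2,"z":-0.6}]}}

```text
validation failed for argument at $.co...
```

Call:
{"name": "jog_arm", "arguments": {"commands": [{"x":0.4,"y":0.5,"z":-0.1},{"roll":-0.14},{"roll":-0.13},{}]}}

```text
validation failed for argument at $.co...
```

```bash
python3 -c "
from h import *
go(.42,.194,.30,-.6)
o,s=snap('wrist','w1');np.save('w1.npy',np.array([o['tool_pos'],o['orientation']]))
p=[0.5456,0.1936,0.1784,179.4]
c=wristcam(o,s)
im=s['image'][:,:,::-1].copy()
M=(sil(c,p)>.5).astype(np.uint8);cs,_=cv2.findContours(M,0,1);cv2.drawContours(im,cs,-1,(0,0,255),1)
for g in(45,100):
  x=proj(c,keypts(*p,[[g/1000,0,0]]))[0];cv2.circle(im,tuple(np.int32(x)),3,(255,255,0),-1)
cv2.imwrite('pics/w1o.png',im)
"
```

```text
t 0.95 pos [0.1877 0.6483 0.2266] ori [-180.      0.    -16.14] F [ 0.9 -1.1 -0.2] open 0.0874
tool shift cm (in axes now) [34.94 37.18 -7.34] roll rad -0.271 | world d [ 23.23 -45.43   7.34]
```

View pics/w1o.png

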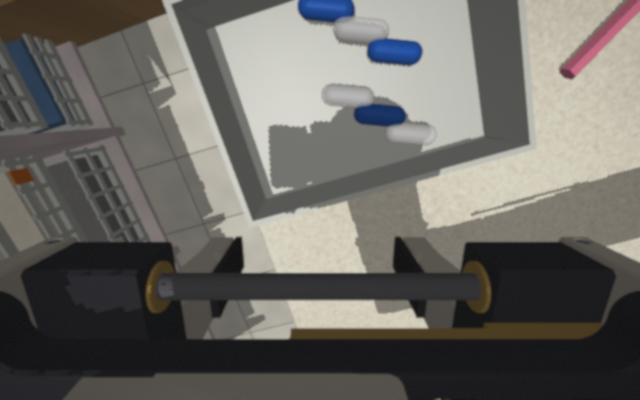

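Call:
{"name": "jog_arm", "arguments": {"commands": [{"x":1.5,"y":1.5,"z":-0.6,"roll":0},{"x":3,"y":3.2,"z":-0.6,"roll":0},{"x":3,"y":3.2,"z":-0.6,"roll":0},{"x":3,"y":3.2,"z":-0.6,"roll":0},{"x":3,"y":3.2,"z":-0.6,"roll":0},{"x":3,"y":3.2,"z":-0.6,"roll":0},{"x":3,"y":3.2,"z":-0.6,"roll":0},{"x":3,"y":3.2,"z":-0.6,"roll":0},{"x":3,"y":3.2,"z":-0.6,"roll":0},{"x":3,"y":3.2,"z":-0.6,"roll":0},{"x":3,"y":3.2,"z":-0.6,"roll":0},{"x":3,"y":3.2,"z":-0.6,"roll":0}]}}

```text
clock: 2.2
tool_pos: [0.4173, 0.1976, 0.2995]
orientation: [-179.9, -0.0, -16.1]
force: [1.4, 0.2, 0.8]
opening: 0.0877
```

Call:
{"name": "jog_arm", "arguments": {"commands": [{"x":0.4,"y":0.3,"z":0,"roll":-0.14},{"x":0,"y":0,"z":0,"roll":-0.13},{"x":0,"y":0,"z":0,"roll":0}]}}

```text
clock: 2.5
tool_pos: [0.4201, 0.1948, 0.299]
orientation: [-180.0, -0.0, -0.7]
force: [0.0, 0.3, -0.9]
opening: 0.0877
```

```bash
python3 -c "
from h import *
go(.42,.194,.30,-.6)
o,s=snap('wrist','w1')
p=[0.5456,0.1936,0.1784,179.4]
c=wristcam(o,s)
im=s['image'][:,:,::-1].copy()
M=(sil(c,p)>.5).astype(np.uint8);cs,_=cv2.findContours(M,0,1);cv2.drawContours(im,cs,-1,(0,0,255),1)
for g in(45,100):
  x=proj(c,keypts(*p,[[g/1000,0,0]]))[0];cv2.circle(im,tuple(np.int32(x)),3,(255,255,0),-1)
cv2.imwrite('pics/w1o.png',im)
"
```

```text
t 2.5 pos [0.4201 0.1948 0.299 ] ori [-1.7996e+02 -3.0000e-02 -6.5000e-01] F [ 0.   0.3 -0.9] open 0.0877
tool shift cm (in axes now) [-0.01  0.08 -0.1 ] roll rad -0.001 | world d [-0.01 -0.08  0.1 ]
```

View pics/w1o.png

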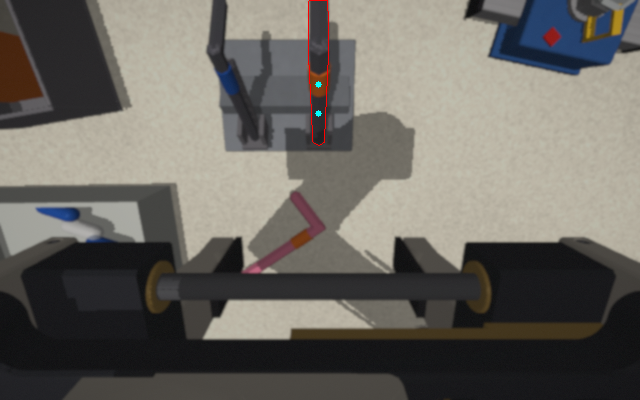

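View pics/w1.png

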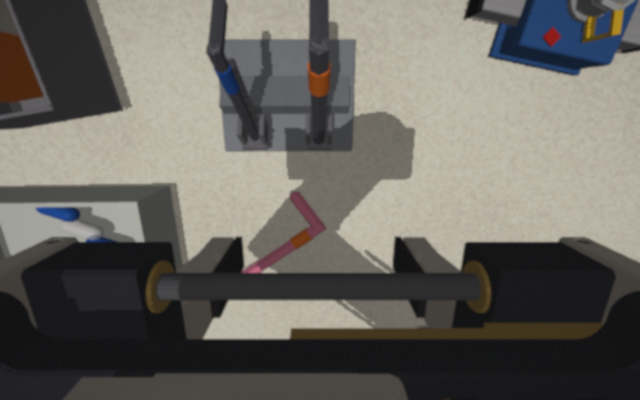

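Call:
{"name": "jog_arm", "arguments": {"commands": [{"x":2.6,"y":0,"z":0,"roll":0},{"x":3.5,"y":0,"z":0,"roll":0},{"x":2.7,"y":0,"z":1,"roll":0},{"x":1.5,"y":0,"z":2,"roll":0},{"x":0,"y":0,"z":3,"roll":0},{"x":0,"y":0,"z":3,"roll":0},{"x":0,"y":0,"z":2.2,"roll":0},{"x":0,"y":0,"z":1,"roll":0},{"x":0,"y":0,"z":0,"roll":0}]}}

```text
clock: 3.45
tool_pos: [0.5223, 0.1945, 0.1755]
orientation: [179.9, 0.1, -0.8]
force: [-0.1, 0.5, -0.6]
opening: 0.0872
```

```bash
python3 -c "
from h import *
go(.523,.1938,.1324,-.6)
o,s=snap('wrist','w2');snap('scene','s2')
"
```

```text
t 3.45 pos [0.5223 0.1945 0.1755] ori [ 1.7991e+02  1.1000e-01 -7.7000e-01] F [-0.1  0.5 -0.6] open 0.0872
tool shift cm (in axes now) [0.07 0.06 4.31] roll rad -0.003 | world d [ 0.07 -0.07 -4.31]
```

View pics/w2.png

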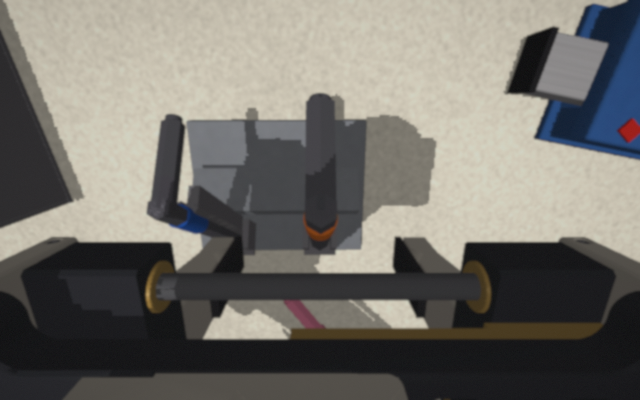

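View pics/s2.png

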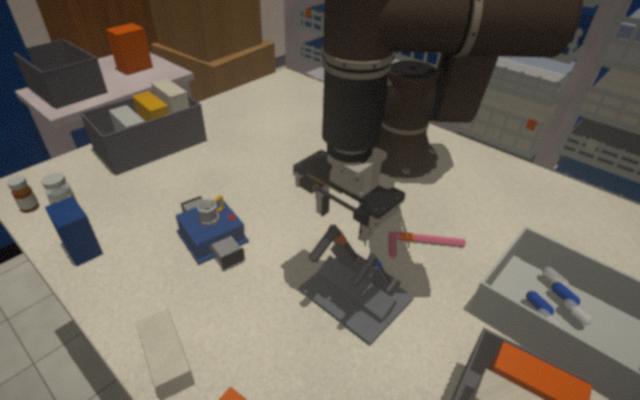

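Call:
{"name": "jog_arm", "arguments": {"commands": [{"x":0.1,"y":0.1,"z":1.5,"roll":0},{"x":0,"y":0,"z":1,"roll":0},{"x":0,"y":0,"z":0.6,"roll":0},{"x":0,"y":0,"z":0.4,"roll":0},{"x":0,"y":0,"z":0.4,"roll":0},{"x":0,"y":0,"z":0.2,"roll":0},{"x":0,"y":0,"z":0,"roll":0}]}}

```text
clock: 4.25
tool_pos: [0.524, 0.1936, 0.1355]
orientation: [180.0, 0.0, -0.7]
force: [-0.1, 0.0, -0.2]
opening: 0.0874
```

```bash
python3 -c "
from h import *
go(.523,.1938,.1324,-.6)
o,s=snap('wrist','w3');s=snap('scene','s3')[1]
cv2.imwrite('pics/s3z.png',cv2.resize(s['image'][140:320,260:440,::-1],None,fx=3.3,fy=3.3,interpolation=2))
"
```

```text
t 4.25 pos [0.524  0.1936 0.1355] ori [ 1.7999e+02  1.0000e-02 -6.8000e-01] F [-0.1  0.  -0.2] open 0.0874
tool shift cm (in axes now) [-0.1  -0.01  0.31] roll rad -0.001 | world d [-0.1   0.02 -0.31]
```

View pics/w3.png

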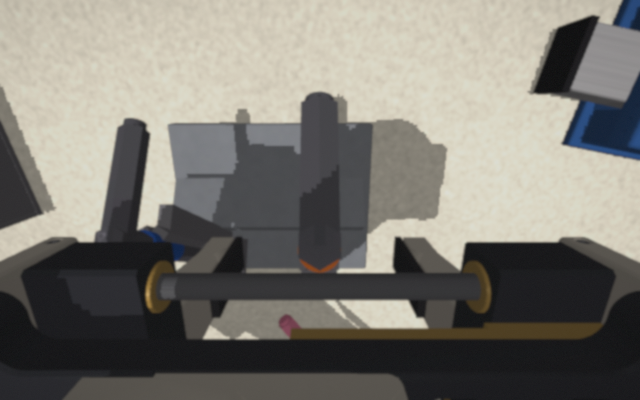

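View pics/s3z.png

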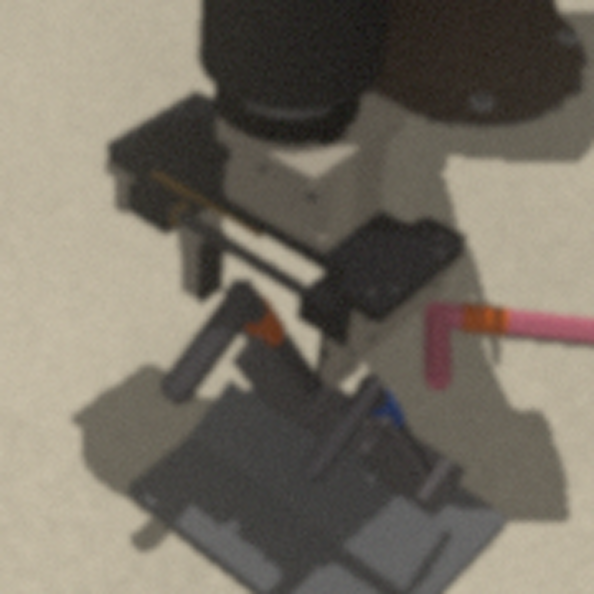

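Call:
{"name": "jog_arm", "arguments": {"commands": [{"x":-0.1,"y":0,"z":0.15,"roll":0},{"x":0,"y":0,"z":0.15,"roll":0},{"x":0,"y":0,"z":0,"roll":0}]}}

```text
clock: 4.65
tool_pos: [0.5229, 0.1936, 0.1324]
orientation: [180.0, 0.0, -0.7]
force: [0.1, 0.5, 0.6]
opening: 0.0875
```

Call:
{"name": "jog_arm", "arguments": {"commands": [{"x":0,"y":0,"z":0,"roll":0},{"x":0,"y":0,"z":0,"roll":0},{"x":0,"y":0,"z":0,"roll":0},{"x":0,"y":0,"z":0,"roll":0},{"x":0,"y":0,"z":0,"roll":0},{"x":0,"y":0,"z":0,"roll":0},{"x":0,"y":0,"z":0,"roll":0},{"x":0,"y":0,"z":0,"roll":0}], "gripper": 1.0}}

```text
clock: 5.45
tool_pos: [0.5231, 0.1937, 0.1326]
orientation: [-180.0, -0.0, -0.7]
force: [0.7, -1.3, 0.0]
opening: 0.0296
```

Call:
{"name": "jog_arm", "arguments": {"commands": [{"x":0,"y":0,"z":0,"roll":0},{"x":0,"y":0,"z":0,"roll":0},{"x":0,"y":0,"z":0,"roll":0},{"x":0,"y":0,"z":0,"roll":0}]}}

```text
clock: 5.85
tool_pos: [0.5229, 0.1931, 0.1326]
orientation: [180.0, 0.0, -0.7]
force: [0.1, -3.8, 2.2]
opening: 0.0165
```

Call:
{"name": "jog_arm", "arguments": {"commands": [{"x":-0.6,"y":0,"z":-0.4,"roll":0},{"x":-1,"y":0,"z":-0.7,"roll":0},{"x":-1.5,"y":0,"z":-1.0,"roll":0},{"x":-1.5,"y":0,"z":-1.2,"roll":0},{"x":-1,"y":0,"z":-2,"roll":0},{"x":0,"y":0,"z":-3,"roll":0},{"x":0,"y":0,"z":-3,"roll":0},{"x":0,"y":0,"z":-2,"roll":0},{"x":0,"y":0,"z":0,"roll":0}]}}

```text
clock: 6.75
tool_pos: [0.4672, 0.1953, 0.2684]
orientation: [-179.8, -0.2, -0.6]
force: [0.7, 0.2, -5.5]
opening: 0.0169
```

```bash
python3 -c "
from h import *
go(.47,.1938,.26,-.6)
o,s=snap('wrist','w4');s=snap('scene','s4')[1]
cv2.imwrite('pics/s4z.png',cv2.resize(s['image'][120:320,240:440,::-1],None,fx=3,fy=3,interpolation=2))
"
```

```text
t 6.75 pos [0.4672 0.1953 0.2684] ori [-179.78   -0.21   -0.64] F [ 0.7  0.2 -5.5] open 0.0169
tool shift cm (in axes now) [0.28 0.15 0.84] roll rad -0.001 | world d [ 0.28 -0.15 -0.84]
```

View pics/w4.png

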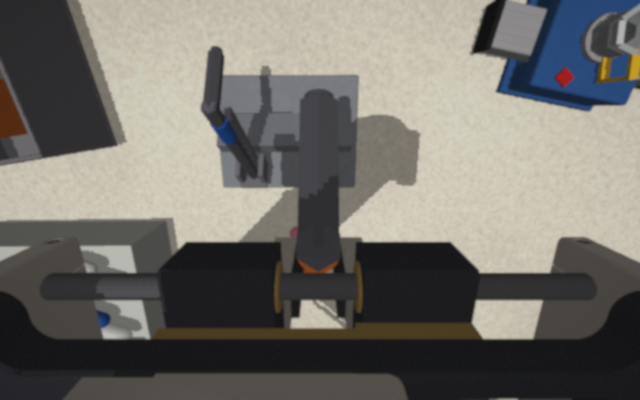

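View pics/s4z.png

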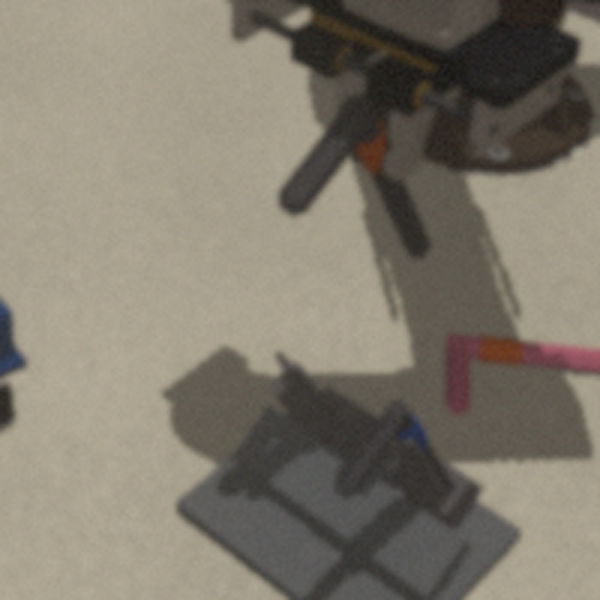

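```bash
python3 -c "
from h import *
go(.6634,-.0856,.24,-12)
"
```

```text
t 6.85 pos [0.4658 0.1944 0.2647] ori [-1.7996e+02  7.0000e-02 -6.7000e-01] F [-0.4 -0.5 -7.9] open 0.0166
tool shift cm (in axes now) [20.09 27.76  2.43] roll rad 0.198 | world d [ 19.76 -28.    -2.47]
```

Call:
{"name": "jog_arm", "arguments": {"commands": [{"x":1,"y":1.4,"z":0,"roll":0},{"x":2.1,"y":2.9,"z":0,"roll":0},{"x":2.3,"y":3.2,"z":0,"roll":0},{"x":2.3,"y":3.2,"z":0,"roll":0},{"x":2.3,"y":3.2,"z":0,"roll":0},{"x":2.3,"y":3.2,"z":0,"roll":0},{"x":2.3,"y":3.2,"z":0,"roll":0},{"x":2.3,"y":3.2,"z":0.2,"roll":0},{"x":2.1,"y":2.7,"z":0.6,"roll":0},{"x":1.1,"y":1.5,"z":0.8,"roll":0},{"x":0,"y":0,"z":0.8,"roll":0.1},{"x":0,"y":0,"z":0,"roll":0.1}]}}

```text
clock: 8.05
tool_pos: [0.6629, -0.0853, 0.2368]
orientation: [179.9, 0.4, -12.5]
force: [-0.7, 0.6, -6.1]
opening: 0.0166
```

Call:
{"name": "jog_arm", "arguments": {"commands": [{"x":0,"y":0,"z":0,"roll":0}]}}

```text
clock: 8.15
tool_pos: [0.6635, -0.0848, 0.2386]
orientation: [180.0, 0.3, -12.2]
force: [-0.2, -0.2, -5.6]
opening: 0.0165
```

```bash
python3 -c "
from h import *
go(.6634,-.0856,.185,-12)
o,s=snap('wrist','w5');s=snap('scene','s5')[1];t=snap('top','t5')[1]
cv2.imwrite('pics/s5z.png',cv2.resize(s['image'][120:300,100:300,::-1],None,fx=3,fy=3,interpolation=2))
cv2.imwrite('pics/t5z.png',cv2.resize(t['image'][50:250,300:500,::-1],None,fx=3,fy=3,interpolation=2))
"
```

```text
t 8.15 pos [ 0.6635 -0.0848  0.2386] ori [179.95   0.26 -12.25] F [-0.2 -0.2 -5.6] open 0.0165
tool shift cm (in axes now) [0.03 0.07 5.36] roll rad -0.004 | world d [-0.01 -0.08 -5.36]
```

View pics/w5.png

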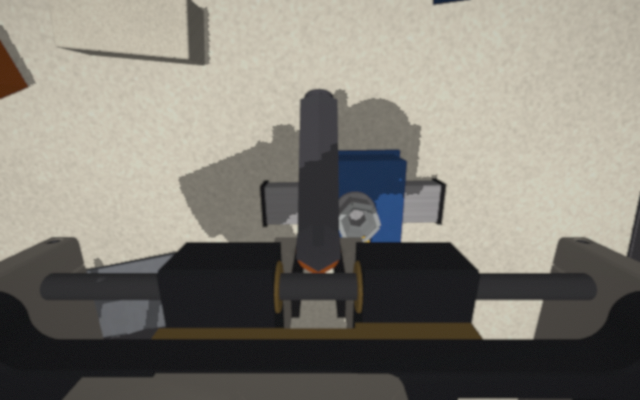

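View pics/s5z.png

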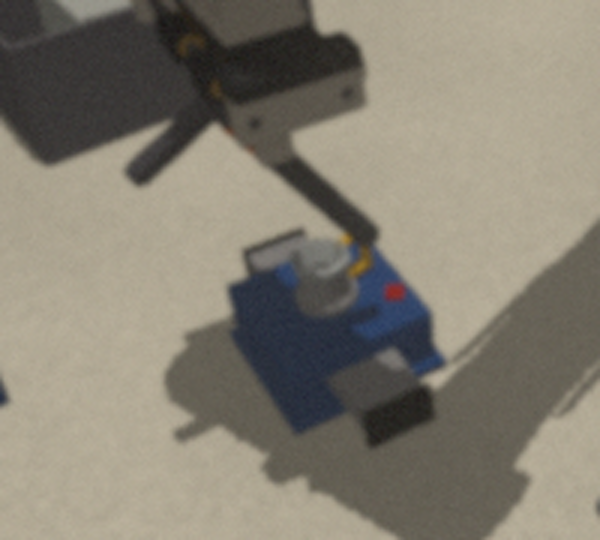

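View pics/t5z.png

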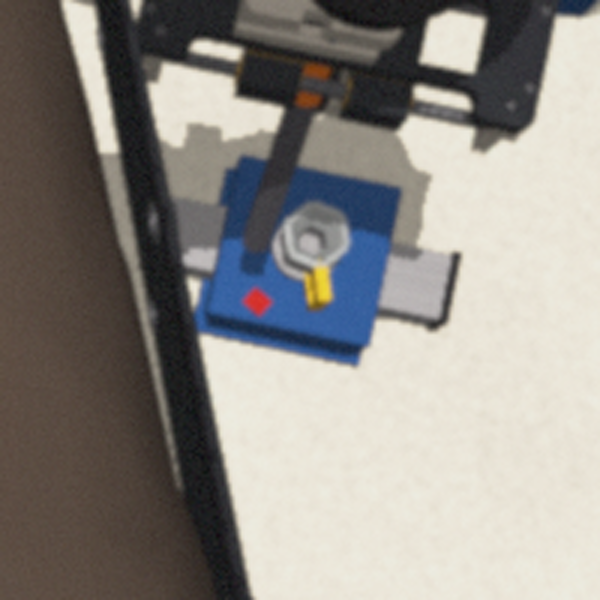

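Call:
{"name": "jog_arm", "arguments": {"commands": [{"x":0,"y":0,"z":1.5,"roll":0},{"x":0,"y":0,"z":2.2,"roll":0},{"x":0,"y":0,"z":1.5,"roll":0},{"x":0,"y":0,"z":1.2,"roll":0},{"x":0.1,"y":0,"z":0.6,"roll":0},{"x":0.2,"y":0,"z":0.3,"roll":0},{"x":0,"y":0,"z":0,"roll":0}]}}

```text
clock: 9.0
tool_pos: [0.6682, -0.0857, 0.1687]
orientation: [180.0, -0.0, -12.1]
force: [0.6, -0.5, -4.7]
opening: 0.0168
```

Call:
{"name": "jog_arm", "arguments": {"commands": [{"x":0.6,"y":0,"z":0.3,"roll":0},{"x":0.7,"y":0,"z":0.4,"roll":0},{"x":0.7,"y":0,"z":0.5,"roll":0},{"x":0.7,"y":0,"z":0.6,"roll":0},{"x":0,"y":0,"z":0,"roll":0}]}}

```text
clock: 9.5
tool_pos: [0.6975, -0.0919, 0.1513]
orientation: [-180.0, -0.3, -12.1]
force: [3.5, 0.5, 4.0]
opening: 0.0163
```

```bash
python3 -c "
from h import *
go(.6634,-.0856,.185,-12)
o,s=snap('wrist','w6');s=snap('scene','s6')[1]
cv2.imwrite('pics/s6z.png',cv2.resize(s['image'][120:300,100:300,::-1],None,fx=3,fy=3,interpolation=2))
"
```

```text
t 9.5 pos [ 0.6975 -0.0919  0.1513] ori [-179.99   -0.29  -12.11] F [3.5 0.5 4. ] open 0.0163
tool shift cm (in axes now) [-3.45  0.1  -3.38] roll rad -0.002 | world d [-3.41  0.63  3.37]
```

View pics/s6z.png

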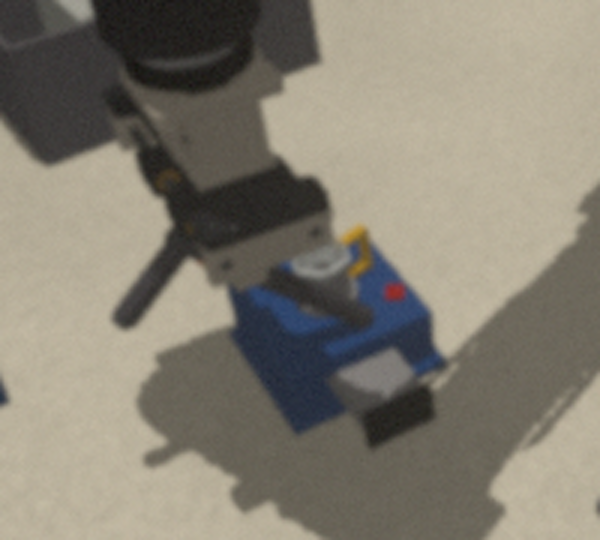

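Call:
{"name": "jog_arm", "arguments": {"commands": [{"x":0.7,"y":0,"z":0.5,"roll":0},{"x":0.6,"y":0,"z":0.6,"roll":0},{"x":0.6,"y":0,"z":0.7,"roll":0},{"x":0.6,"y":0,"z":0.7,"roll":0},{"x":0.5,"y":0,"z":0.7,"roll":0},{"x":0.4,"y":0,"z":0.7,"roll":0},{"x":0,"y":0,"z":0,"roll":0}]}}

```text
clock: 10.3
tool_pos: [0.7263, -0.0985, 0.1087]
orientation: [180.0, 0.2, -12.2]
force: [0.5, -1.0, -1.7]
opening: 0.0165
```

```bash
python3 -c "
from h import *
go(.6634,-.0856,.185,-12)
o,s=snap('wrist','w7');s=snap('scene','s7')[1]
cv2.imwrite('pics/s7z.png',cv2.resize(s['image'][120:300,100:300,::-1],None,fx=3,fy=3,interpolation=2))
"
```

```text
t 10.3 pos [ 0.7263 -0.0985  0.1087] ori [179.96   0.24 -12.17] F [ 0.5 -1.  -1.7] open 0.0165
tool shift cm (in axes now) [-6.45  0.07 -7.6 ] roll rad -0.003 | world d [-6.29  1.29  7.63]
```

View pics/s7z.png

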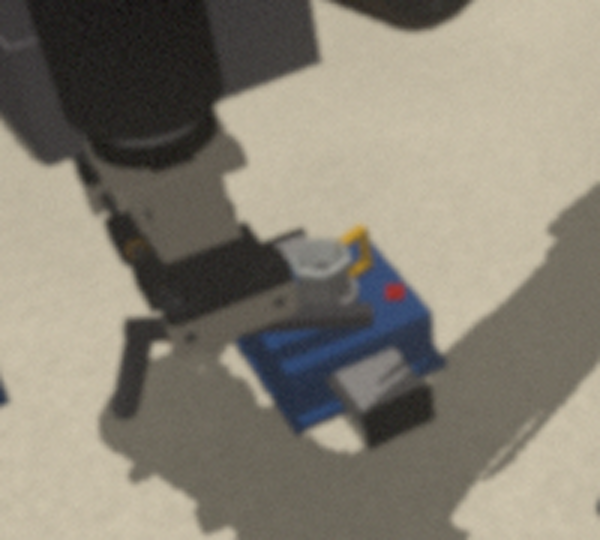

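View pics/w7.png

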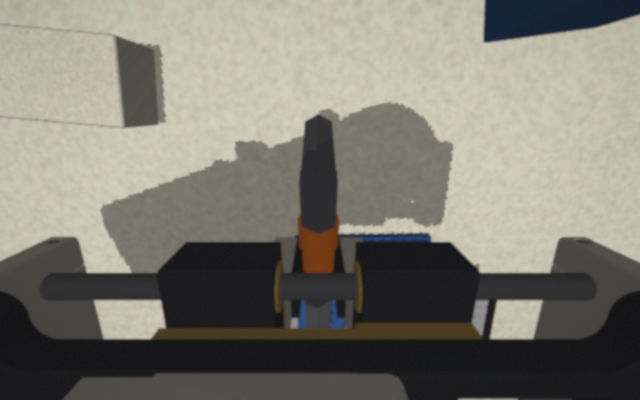

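Call:
{"name": "jog_arm", "arguments": {"commands": [{"x":0.3,"y":0,"z":0.7,"roll":0},{"x":0.3,"y":0,"z":0.7,"roll":0},{"x":0.2,"y":0,"z":0.7,"roll":0},{"x":0.2,"y":0,"z":0.6,"roll":0},{"x":0.2,"y":0,"z":0.6,"roll":0},{"x":0.1,"y":0,"z":0.4,"roll":0},{"x":0,"y":0,"z":0,"roll":0}]}}

```text
clock: 11.1
tool_pos: [0.7395, -0.1012, 0.0734]
orientation: [180.0, 0.1, -12.1]
force: [-1.4, 0.3, -3.1]
opening: 0.0165
```

```bash
python3 -c "
from h import *
go(.6634,-.0856,.063,-12)
o,s=snap('wrist','w8');s=snap('scene','s8')[1]
cv2.imwrite('pics/s8z.png',cv2.resize(s['image'][150:300,100:300,::-1],None,fx=4,fy=4,interpolation=2))
"
```

```text
t 11.1 pos [ 0.7395 -0.1012  0.0734] ori [ 1.7998e+02  9.0000e-02 -1.2150e+01] F [-1.4  0.3 -3.1] open 0.0165
tool shift cm (in axes now) [-7.77  0.08  1.05] roll rad -0.003 | world d [-7.61  1.56 -1.04]
```

View pics/s8z.png

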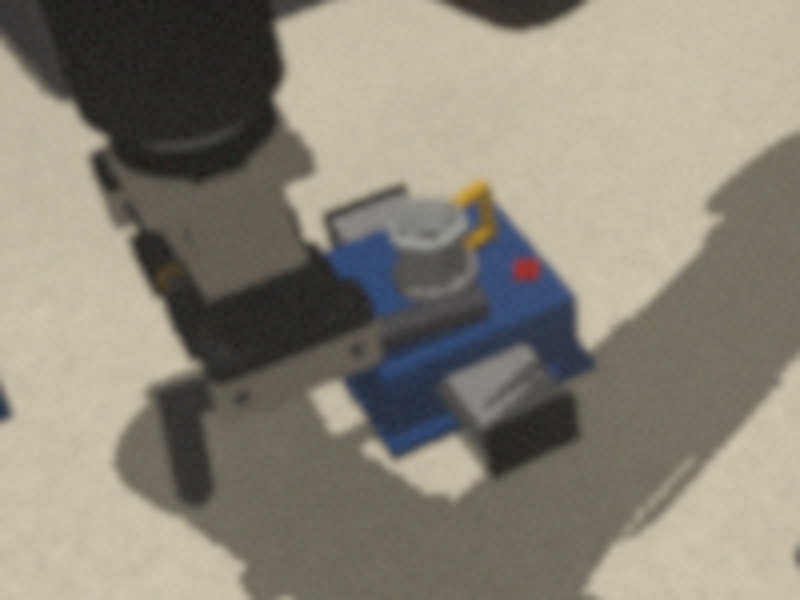

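Call:
{"name": "jog_arm", "arguments": {"commands": [{"x":0,"y":0,"z":0.3,"roll":0},{"x":0,"y":0,"z":0.3,"roll":0},{"x":0,"y":0,"z":0.2,"roll":0},{"x":0,"y":0,"z":0,"roll":0}]}}

```text
clock: 11.6
tool_pos: [0.7407, -0.1012, 0.0667]
orientation: [-180.0, -0.1, -12.1]
force: [2.1, 0.3, -1.5]
opening: 0.0168
```

```bash
python3 -c "
from h import *
go(.6634,-.0856,.063,-12)
o,s=snap('wrist','w9');s=snap('scene','s9')[1]
cv2.imwrite('pics/s9z.png',cv2.resize(s['image'][150:300,100:300,::-1],None,fx=4,fy=4,interpolation=2))
"
```

```text
t 11.6 pos [ 0.7407 -0.1012  0.0667] ori [-1.7999e+02 -8.0000e-02 -1.2130e+01] F [ 2.1  0.3 -1.5] open 0.0168
tool shift cm (in axes now) [-7.89  0.1   0.36] roll rad -0.002 | world d [-7.73  1.56 -0.37]
```

View pics/s9z.png

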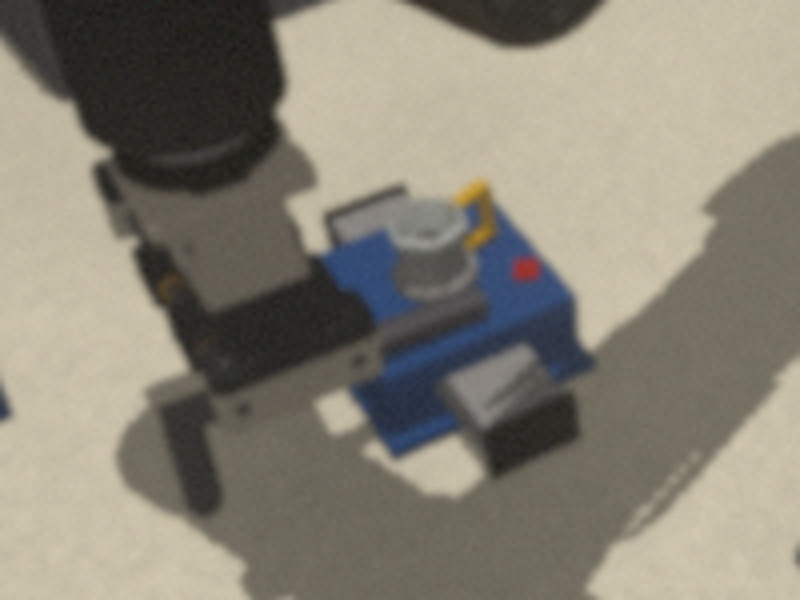

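Call:
{"name": "jog_arm", "arguments": {"commands": [{"x":0,"y":0,"z":0.2,"roll":0},{"x":0,"y":0,"z":0.2,"roll":0},{"x":0,"y":0,"z":0,"roll":0}]}}

```text
clock: 12.0
tool_pos: [0.7405, -0.1012, 0.0636]
orientation: [-180.0, -0.1, -12.1]
force: [1.1, 0.2, 4.3]
opening: 0.0166
```

```bash
cat >> h.py <<'E'
def overlay(c,im,p,pitch,f,box,sc):
    im=im[:,:,::-1]; u,v,w,h_=box
    im=cv2.resize(im[v:v+h_,u:u+w],None,fx=sc,fy=sc,interpolation=2).copy()
    for q in keyparts():
        uv=proj(c,keypts(*p,q,pitch=pitch)); hl=cv2.convexHull(np.int32((uv-[u,v]+.5)*sc)); cv2.polylines(im,[hl],True,(0,0,255),1)
    cv2.imwrite('pics/'+f+'.png',im)
E
python3 -c "
from h import *
o,s=snap('wrist','w10');o2,s2=snap('scene','s10')
# fit bend (along key axis g) & pitch by eye: 
yaw=180+o['orientation'][2]; t=o['tool_pos']; a=np.radians(o['orientation'][2])
for g in(.045,):
  b=[t[0]+g*np.cos(a),t[1]+g*np.sin(a),.07,yaw]
  overlay(wristcam(o,s),s['image'],b,0,'ow10',(160,80,320,240),2.5)
  overlay(S0,s2['image'],b,0,'os10',(100,150,200,150),4)
print(b)
"
```

```text
[np.float64(0.7845373755791167), np.float64(-0.11065152085425345), 0.07, np.float64(167.8839285606664)]
```

View pics/ow10.png

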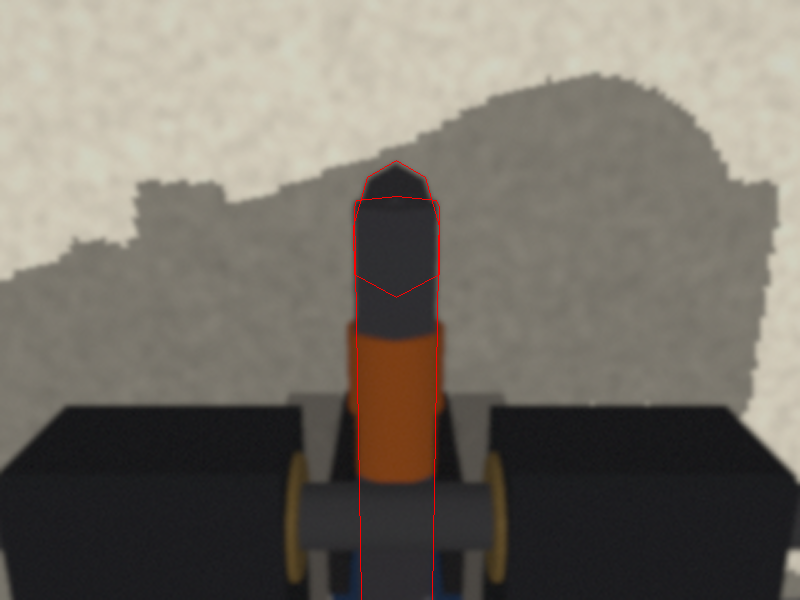

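View pics/os10.png

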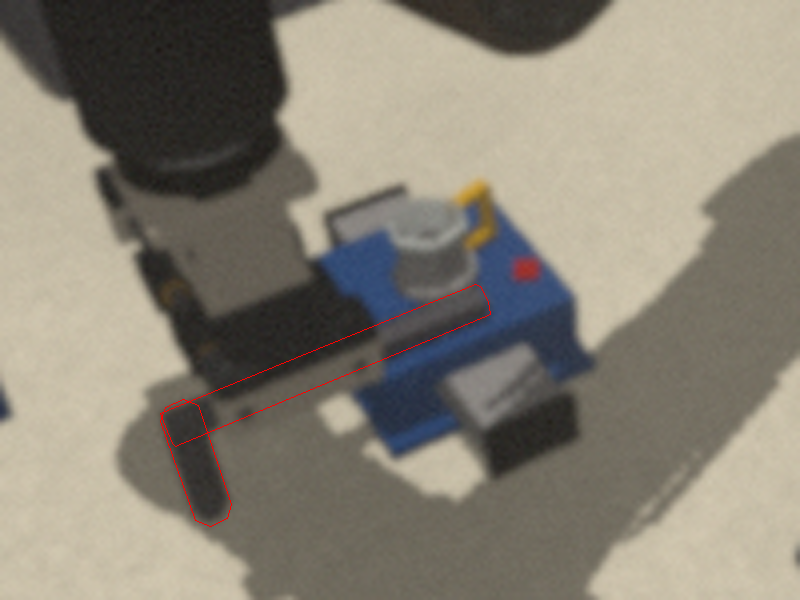

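Call:
{"name": "jog_arm", "arguments": {"commands": [{"x":0,"y":0,"z":0,"roll":0},{"x":0,"y":0,"z":0,"roll":0},{"x":0,"y":0,"z":0,"roll":0},{"x":0,"y":0,"z":0.3,"roll":0},{"x":-0.8,"y":0,"z":0.2,"roll":0},{"x":-1.2,"y":0,"z":0,"roll":0},{"x":-0.9,"y":0,"z":0,"roll":0},{"x":0,"y":0,"z":0,"roll":0}], "gripper": 2.3}}

```text
clock: 12.9
tool_pos: [0.7104, -0.0948, 0.0577]
orientation: [180.0, 0.0, -12.1]
force: [0.9, 0.6, 0.3]
opening: 0.0234
```

Call:
{"name": "jog_arm", "arguments": {"commands": [{"x":0,"y":0,"z":0,"roll":0},{"x":0,"y":0,"z":0,"roll":0},{"x":0,"y":0,"z":0,"roll":0},{"x":0,"y":0,"z":0,"roll":0}], "gripper": 1.0}}

```text
clock: 13.3
tool_pos: [0.712, -0.0951, 0.0579]
orientation: [-180.0, -0.0, -12.1]
force: [-1.5, 1.2, 4.0]
opening: 0.0164
```

```bash
python3 -c "
from h import *
o,s=snap('wrist','w11');o2,s2=snap('scene','s11')
go(.74,-.1,.06,-12,o2)
yaw=180+o['orientation'][2]; t=o['tool_pos']; a=np.radians(o['orientation'][2])
for g in(.075,):
  b=[t[0]+g*np.cos(a),t[1]+g*np.sin(a),.07,yaw]
  overlay(wristcam(o,s),s['image'],b,0,'ow11',(160,80,320,240),2.5)
  overlay(S0,s2['image'],b,0,'os11',(100,150,200,150),4)
print(b)
"
```

```text
t 13.35 pos [ 0.712  -0.0951  0.0579] ori [-1.800e+02 -3.000e-02 -1.213e+01] F [-1.3  1.9  4.9] open 0.0167
tool shift cm (in axes now) [ 2.84 -0.11 -0.21] roll rad -0.002 | world d [ 2.8  -0.49  0.21]
[np.float64(0.7853372790194063), np.float64(-0.110903768803839), 0.07, np.float64(167.86857535561916)]
```

View pics/ow11.png

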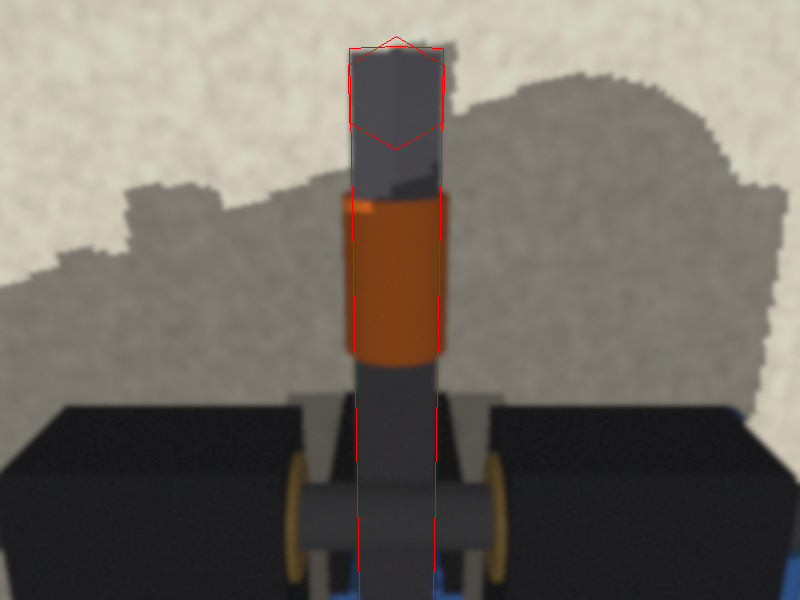

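View pics/os11.png

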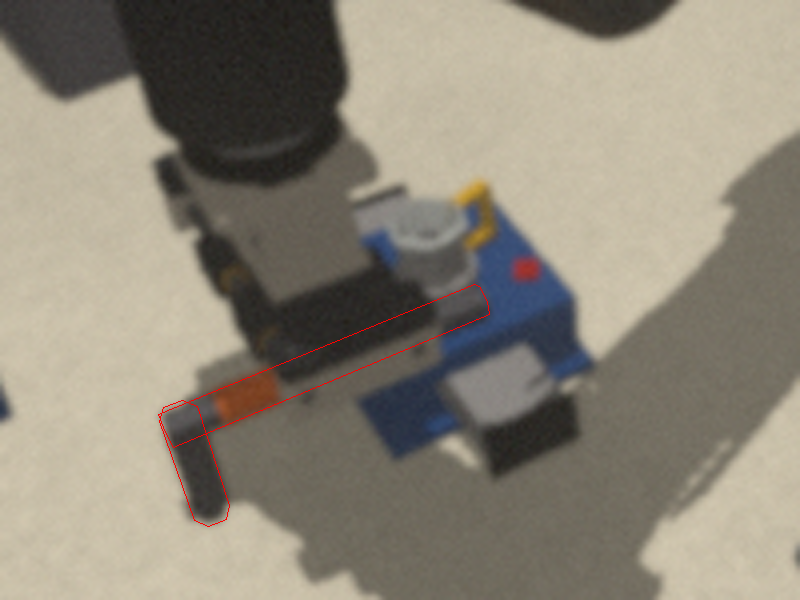

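Call:
{"name": "jog_arm", "arguments": {"commands": [{"x":0,"y":0,"z":-1,"roll":0},{"x":0,"y":0,"z":-2.5,"roll":0},{"x":0,"y":0,"z":-3,"roll":0},{"x":0,"y":0,"z":-3,"roll":0},{"x":0,"y":0,"z":-3,"roll":0},{"x":0,"y":0,"z":-1.5,"roll":0},{"x":0,"y":0,"z":0,"roll":0}]}}

```text
clock: 14.1
tool_pos: [0.7126, -0.0951, 0.1997]
orientation: [-179.9, -0.2, -12.1]
force: [-0.1, 0.2, -5.0]
opening: 0.0167
```

```bash
python3 -c "
from h import *
print(atz(S0,(165+252/6,185+118/6),.103),atz(S0,(165+340/6,185+68/6),.1))
print(atz(T0,(340+410/6,90+338/6),.1),atz(T0,(340+410/6,90+338/6),.09))
o2,s2=snap('scene','s12');o,s=snap('wrist','w12')
go(.545,-.127,.2,6.6)
cv2.imwrite('pics/s12z.png',cv2.resize(s2['image'][100:250,100:300,::-1],None,fx=4,fy=4,interpolation=2))
"
```

```text
[ 0.61784819 -0.11748454  0.103     ] [ 0.57420859 -0.12089482  0.1       ]
[ 0.58175847 -0.12508942  0.1       ] [ 0.58386293 -0.12716746  0.09      ]
t 14.2 pos [ 0.7108 -0.0949  0.1958] ori [-1.7999e+02  1.3000e-01 -1.2160e+01] F [-0.1 -0.4 -6.4] open 0.0169
tool shift cm (in axes now) [-15.53   6.63  -0.39] roll rad -0.327 | world d [-16.58  -3.21   0.42]
```

View pics/s12z.png

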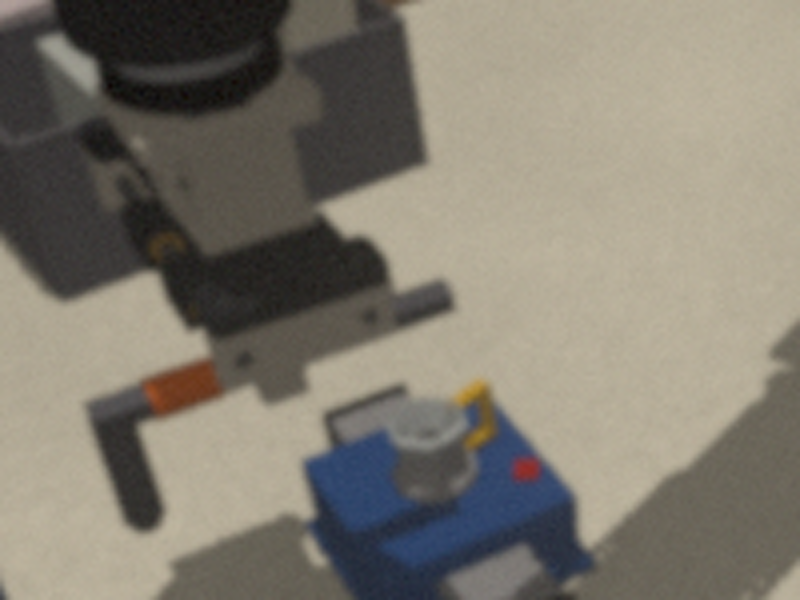

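Call:
{"name": "jog_arm", "arguments": {"commands": [{"x":-1.5,"y":0.6,"z":0,"roll":0},{"x":-2.5,"y":1.1,"z":-0.2,"roll":0},{"x":-2.5,"y":1.1,"z":-0.2,"roll":-0.05},{"x":-2.5,"y":0.9,"z":0,"roll":-0.1},{"x":-2.5,"y":0.7,"z":0,"roll":-0.1},{"x":-2.5,"y":0.2,"z":0,"roll":-0.08},{"x":-1.5,"y":0,"z":0,"roll":0},{"x":0,"y":0,"z":0,"roll":0}]}}

```text
clock: 15.0
tool_pos: [0.5477, -0.124, 0.1997]
orientation: [-179.9, 0.2, 6.7]
force: [0.8, -0.2, -6.0]
opening: 0.0165
```

```bash
python3 -c "
from h import *
o,s=snap('wrist','w13');o2,s2=snap('scene','s13');o3,s3=snap('top','t13')
go(.5452,-.1275,.2,6.6)
cv2.imwrite('pics/s13z.png',cv2.resize(s2['image'][100:250,100:300,::-1],None,fx=4,fy=4,interpolation=2))
"
```

```text
t 15.15 pos [ 0.5508 -0.1238  0.2004] ori [-1.7999e+02  9.0000e-02  6.7600e+00] F [-0.1  0.5 -4.5] open 0.0168
tool shift cm (in axes now) [-0.6   0.3   0.04] roll rad 0.003 | world d [-0.56 -0.37 -0.04]
```

View pics/s13z.png

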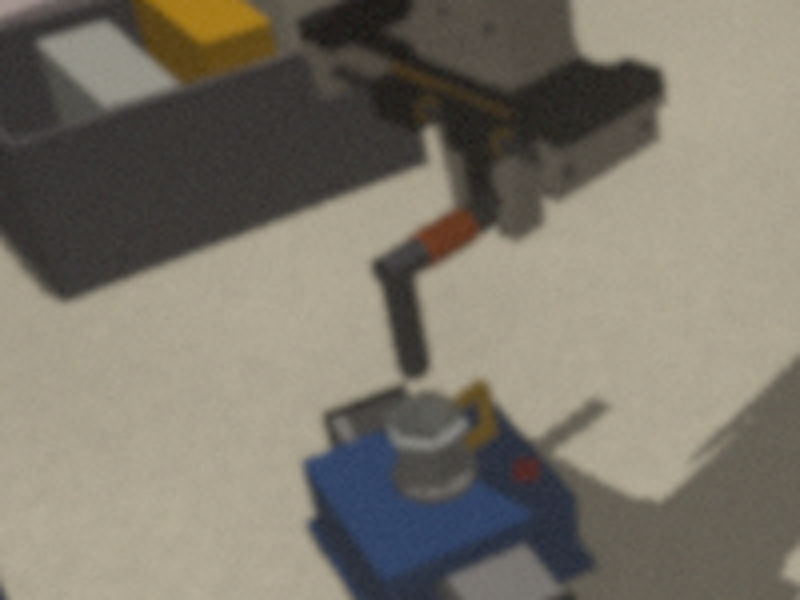

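View pics/w13.png

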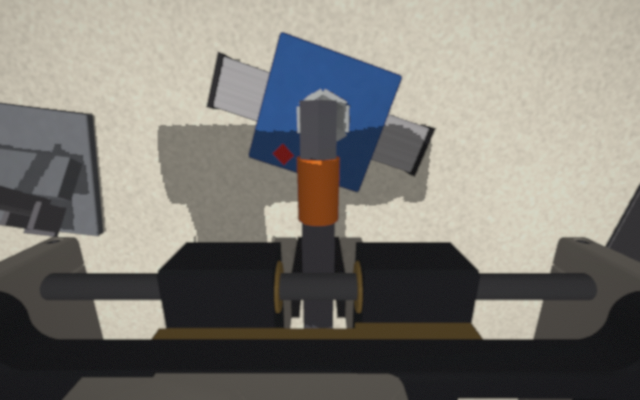

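View pics/t13.png

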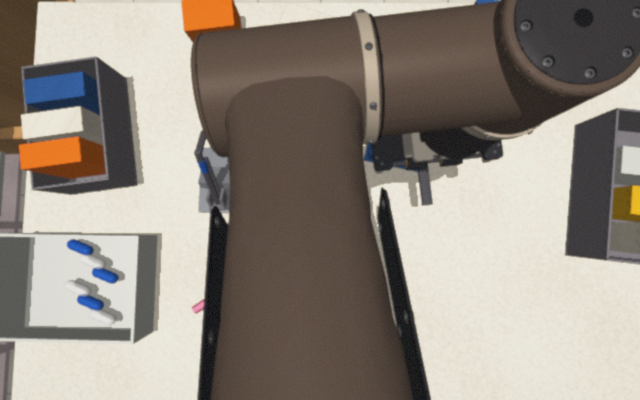

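```bash
cat >> h.py <<'E'
def mouth(c,im,bx,by,phi,f,box,sc,key=None):
    im=im[:,:,::-1];u,v,w,h_=box
    im=cv2.resize(im[v:v+h_,u:u+w],None,fx=sc,fy=sc,interpolation=2).copy()
    for rr,z,col in((.034/np.sqrt(3),.103,(0,255,0)),(.018/np.sqrt(3),.087,(0,255,255))):
        P=[[bx+rr*np.cos(np.radians(phi+60*k)),by+rr*np.sin(np.radians(phi+60*k)),z] for k in range(6)]
        cv2.polylines(im,[np.int32((proj(c,P)-[u,v]+.5)*sc)],True,col,1)
    P=[[bx,by,.1],[bx+.046*np.cos(np.radians(phi)),by+.046*np.sin(np.radians(phi)),.1]]
    cv2.polylines(im,[np.int32((proj(c,P)-[u,v]+.5)*sc)],False,(255,0,255),1)
    if key is not None:
        for q in keyparts():
            hl=cv2.convexHull(np.int32((proj(c,keypts(*key,q,pitch=0))-[u,v]+.5)*sc)); cv2.polylines(im,[hl],True,(0,0,255),1)
    cv2.imwrite('pics/'+f+'.png',im)
def heldkey(o,g=.074,h=.012):
    a=np.radians(o['orientation'][2]);t=o['tool_pos']
    return [t[0]+g*np.cos(a),t[1]+g*np.sin(a),t[2]+h,180+o['orientation'][2]]
E
python3 -c "
from h import *
o,s=snap('wrist','w14');o2,s2=snap('scene','s14')
b=(.6187,-.119,186.6)
k=heldkey(o);print(k)
mouth(wristcam(o,s),s['image'],*b,'mw14',(240,60,160,120),5,k)
mouth(S0,s2['image'],*b,'ms14',(170,140,100,100),6,k)
s0=cv2.imread('pics/scene0.png')[:,:,::-1];t0=cv2.imread('pics/top0.png')[:,:,::-1]
mouth(S0,s0,*b,'ms0',(165,185,95,90),6)
mouth(T0,t0,*b,'mt0',(340,90,120,90),6)
a=cv2.imread('pics/ms0.png');b=cv2.imread('pics/mt0.png');cv2.imwrite('pics/m0.png',np.hstack([a[:,:390],b[:,180:590]]))
"
```

```text
[np.float64(0.6242695756096627), np.float64(-0.115065247803719), np.float64(0.21244089567438298), np.float64(186.75876254760252)]
```

View pics/mw14.png

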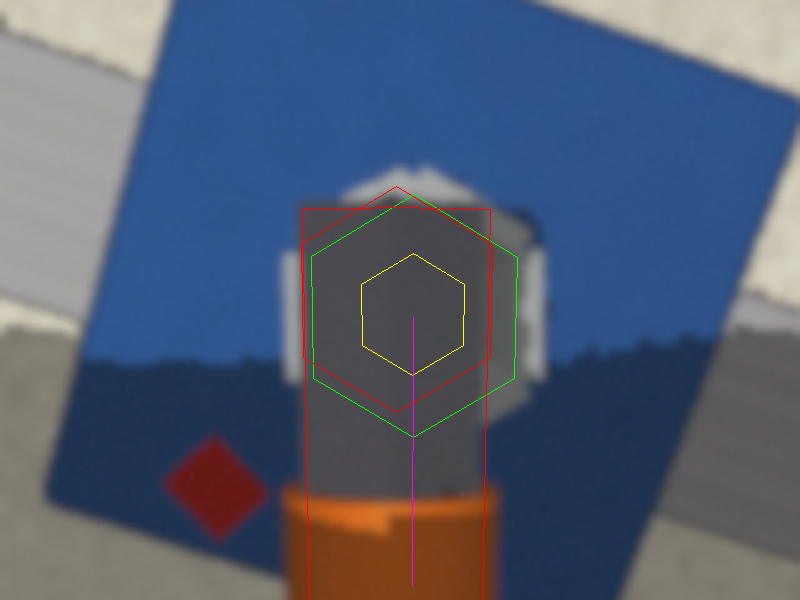

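View pics/ms14.png

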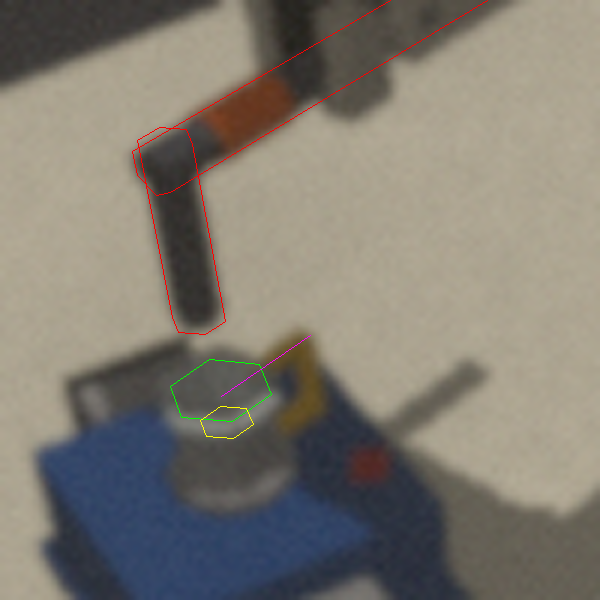

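View pics/m0.png

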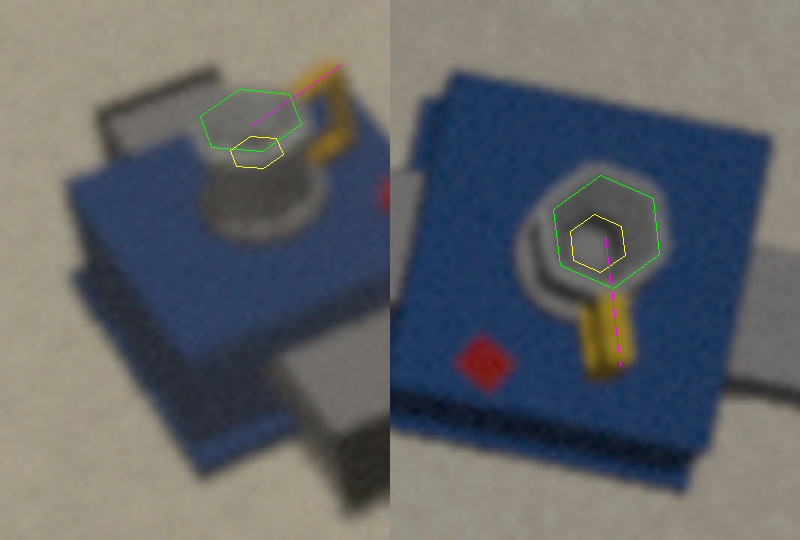

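```bash
python3 - <<'E'
from h import *
from scipy.optimize import minimize
o,s2=snap('scene','s15'); 
M={}
for d in ctrl.regions_of('scene','key'):
    print(d['confidence'],np.array(d['position'])*[640,400],d['mask'].sum())
    v,u=np.nonzero(d['mask'])
    if abs(u.mean()-205)<40: M['s']=d['mask']
ow,sw=snap('wrist','w15');
for d in ctrl.regions_of('wrist','key'):
    print('w',d['confidence'],np.array(d['position'])*[640,400],d['mask'].sum())
    v,u=np.nonzero(d['mask'])
    if abs(u.mean()-318)<20: M['w']=d['mask']
np.savez('m15.npz',**M)
W=wristcam(ow,sw);k0=heldkey(ow);print(np.round(k0,4))
def cost(p,ret=False):
    q=[p[0],p[1],p[2],k0[3]]
    a=sil(S0,q,pitch=p[3]*100,sc=2)-M['s']; ca=np.abs(a[:205,:214]).sum()
    cb=0
    if 'w' in M: cb=np.abs((sil(W,q,pitch=p[3]*100,sc=2)-M['w'])[:220]).sum()*.5
    return (ca,cb) if ret else ca+cb
x0=np.array([*k0[:3],0.])
for x0p in(0,.05,-.05):
    x=x0.copy();x[3]=x0p
    r=minimize(cost,x,method='Nelder-Mead',options=dict(initial_simplex=x+np.vstack([np.zeros(4),np.diag([.004,.004,.004,.03])]),maxiter=250))
    print(r.x.round(4),r.fun,cost(r.x,True),cost(x0,True))
E
python3 -c "
import cv2
a=cv2.imread('pics/w15.png');cv2.imwrite('pics/w15z.png',cv2.resize(a[80:180,260:380],None,fx=6,fy=6,interpolation=2))"
```

```text
0.83 [201.216 165.6  ] 522
0.83 [421.888 240.8  ] 813
0.65 [209.472 209.2  ] 591
w 0.73 [341.632 122.72 ] 509
w 0.6 [316.608 194.8  ] 7166
[ 6.247000e-01 -1.150000e-01  2.129000e-01  1.867769e+02]
[ 0.6244 -0.1145  0.2163 -0.0258] 768.7980392156862 (np.float64(539.3098039215686), np.float64(229.4882352941176)) (np.float64(540.3098039215686), np.float64(295.18823529411765))
[ 0.6239 -0.1147  0.2161  0.0392] 803.7725490196078 (np.float64(534.8078431372548), np.float64(268.964705882353)) (np.float64(540.3098039215686), np.float64(295.18823529411765))
[ 0.6239 -0.1142  0.2157 -0.084 ] 738.9117647058823 (np.float64(533.3019607843137), np.float64(205.60980392156864)) (np.float64(540.3098039215686), np.float64(295.18823529411765))
```

View pics/w15z.png

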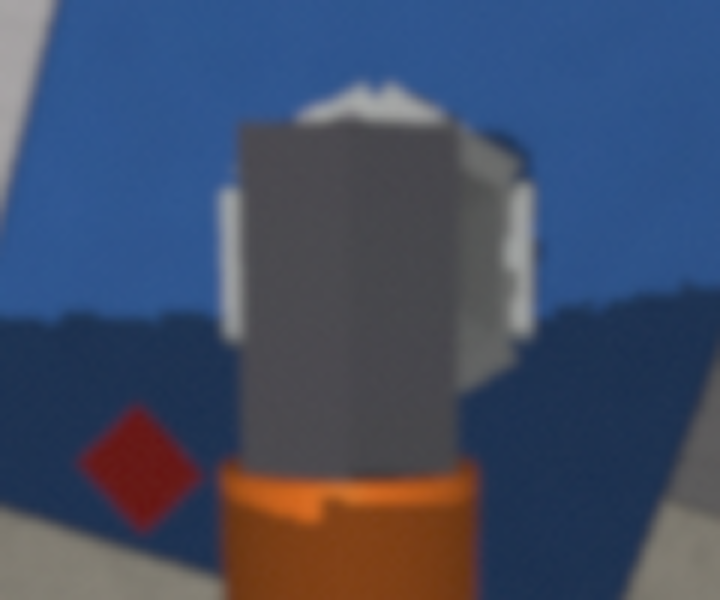

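Run:
```python
from h import *
from scipy.optimize import minimize
o,s2=snap('scene','s16'); 
M=None
for d in ctrl.regions_of('scene','key'):
    v,u=np.nonzero(d['mask'])
    if np.hypot(u.mean()-203,v.mean()-166)<15: M=d['mask'];print(d['confidence'])
np.save('m16.npy',M)
k0=heldkey(o);print(np.round(k0,4))
def cost(p):
    q=[p[0],p[1],k0[2]+p[2],k0[3]]
    return np.abs((sil(S0,q,pitch=p[3]*100,sc=2)-M)[:260,:212]).sum()
a=np.radians(o['orientation'][2])
# scene alone: unknown along view ray; constrain lateral to grip: bend = TCP + g*dir ; params g, dz, pitch
def c2(p):
    g,dz,pt=p; b=[o['tool_pos'][0]+g*np.cos(a),o['tool_pos'][1]+g*np.sin(a),dz,pt]
    return cost(b)
for p0 in(0,.05,-.05):
    x=np.array([.074,0,p0])
    r=minimize(c2,x,method='Nelder-Mead',options=dict(initial_simplex=x+np.vstack([np.zeros(3),np.diag([.003,.003,.03])]),maxiter=200))
    print(r.x.round(4),r.fun,c2([.074,0,0]))
b=r.x;q=[o['tool_pos'][0]+b[0]*np.cos(a),o['tool_pos'][1]+b[0]*np.sin(a),k0[2]+b[1],k0[3]]
overlay(S0,s2['image'],q,b[2]*100,'os16',(170,130,100,100),6)
```

```text
0.63
[ 6.24700e-01 -1.15000e-01  2.13200e-01  1.86773e+02]
[ 0.0731 -0.0004 -0.0066] 45.81176470588235 63.02745098039216
[0.0721 0.0011 0.0244] 58.529411764705884 63.02745098039216
[ 0.0728 -0.0005 -0.0127] 47.8 63.02745098039216
```

View pics/os16.png

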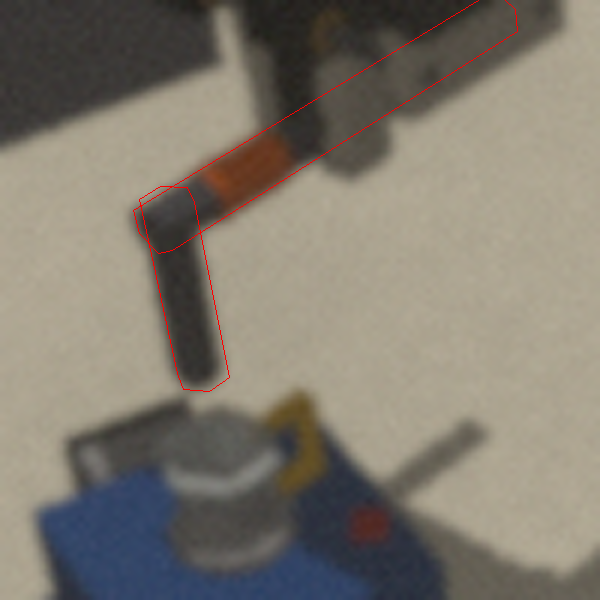

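```bash
python3 -c "
from h import *
go(.5462,-.1274,.17,6.6)"
```

```text
t 15.55 pos [ 0.5511 -0.1238  0.2014] ori [-1.80e+02  2.00e-02  6.77e+00] F [-0.3  0.5 -5.7] open 0.0168
tool shift cm (in axes now) [-0.53  0.3   3.14] roll rad 0.003 | world d [-0.49 -0.36 -3.14]
```

Call:
{"name": "jog_arm", "arguments": {"commands": [{"x":-0.3,"y":0.2,"z":0,"roll":0},{"x":-0.2,"y":0.1,"z":0.8,"roll":0},{"x":0,"y":0,"z":1.2,"roll":0},{"x":0,"y":0,"z":0.9,"roll":0},{"x":0,"y":0,"z":0,"roll":0}]}}

```text
clock: 16.05
tool_pos: [0.545, -0.1274, 0.1703]
orientation: [-180.0, 0.2, 6.8]
force: [-0.3, -0.6, -4.7]
opening: 0.0165
```

```bash
python3 -c "
from h import *
o,s=snap('wrist','w17');o2,s2=snap('scene','s17')
go(.5462,-.1274,.17,6.6)
b=(.6187,-.119,186.6)
k=heldkey(o,g=.073);print(k)
mouth(wristcam(o,s),s['image'],*b,'mw17',(240,60,160,120),4,k)
mouth(S0,s2['image'],*b,'ms17',(170,140,100,100),6)
"
```

```text
t 16.15 pos [ 0.5462 -0.1275  0.1721] ori [1.7999e+02 5.0000e-02 6.7800e+00] F [ 0.1  0.  -5. ] open 0.0166
tool shift cm (in axes now) [-0.   -0.01  0.21] roll rad 0.003 | world d [-0.    0.01 -0.21]
[np.float64(0.6174701254233328), np.float64(-0.11882364859704346), np.float64(0.18230633400694915), np.float64(186.75097834249493)]
```

View pics/mw17.png

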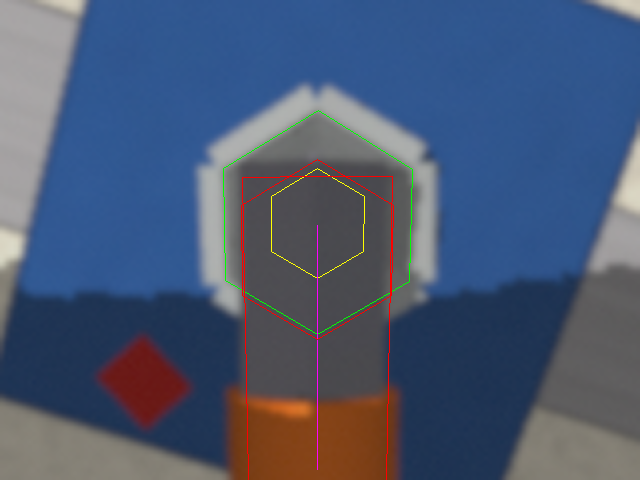

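View pics/ms17.png

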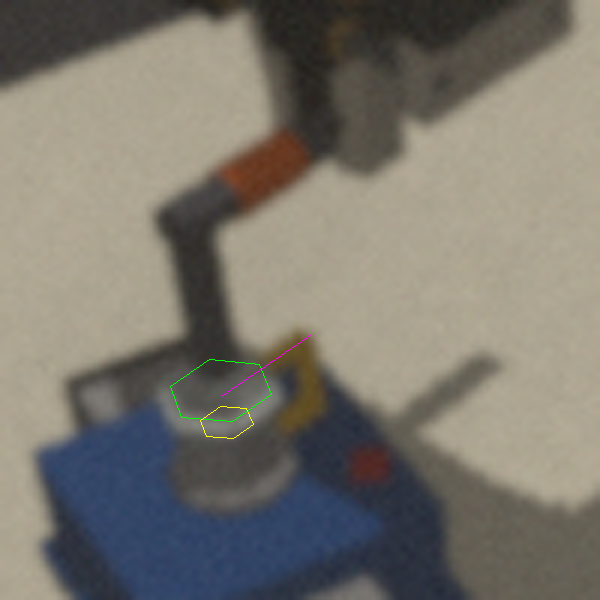

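Call:
{"name": "jog_arm", "arguments": {"commands": [{"x":0,"y":0,"z":0.5,"roll":0},{"x":0,"y":0,"z":0.6,"roll":0},{"x":0,"y":0,"z":0.5,"roll":0},{"x":0,"y":0,"z":0.4,"roll":0},{"x":0,"y":0,"z":0,"roll":0}]}}

```text
clock: 16.65
tool_pos: [0.5458, -0.1274, 0.1517]
orientation: [-180.0, 0.1, 6.8]
force: [0.5, -0.5, -5.1]
opening: 0.0165
```

Call:
{"name": "jog_arm", "arguments": {"commands": [{"x":0,"y":0,"z":0.4,"roll":0},{"x":0,"y":0,"z":0.3,"roll":0},{"x":0,"y":0,"z":0.3,"roll":0},{"x":0,"y":0,"z":0,"roll":0}]}}

```text
clock: 17.05
tool_pos: [0.546, -0.1274, 0.142]
orientation: [-180.0, 0.0, 6.8]
force: [0.2, -0.1, -5.1]
opening: 0.0167
```

Call:
{"name": "jog_arm", "arguments": {"commands": [{"x":0,"y":0,"z":0.3,"roll":0},{"x":0,"y":0,"z":0.3,"roll":0},{"x":0,"y":0,"z":0.3,"roll":0},{"x":0,"y":0,"z":0.3,"roll":0},{"x":0,"y":0,"z":0,"roll":0}]}}

```text
clock: 17.55
tool_pos: [0.546, -0.1274, 0.13]
orientation: [-180.0, 0.1, 6.8]
force: [-0.6, -0.1, -4.9]
opening: 0.0167
```

Call:
{"name": "jog_arm", "arguments": {"commands": [{"x":0,"y":0,"z":0.2,"roll":0},{"x":0,"y":0,"z":0.2,"roll":0},{"x":0,"y":0,"z":0.2,"roll":0},{"x":0,"y":0,"z":0,"roll":0}]}}

```text
clock: 17.95
tool_pos: [0.5464, -0.1275, 0.1246]
orientation: [180.0, -0.0, 6.8]
force: [-0.9, -0.2, -1.7]
opening: 0.0164
```

```bash
python3 -c "
from h import *
o,s=snap('wrist','w18');o2,s2=snap('scene','s18')
go(.5462,-.1274,.17,6.6)
k=[.6187,-.119,.137,186.8]
overlay(S0,s2['image'],k,0,'os18',(170,140,120,100),6)
"
```

```text
t 18.05 pos [ 0.5465 -0.1275  0.1248] ori [ 1.7999e+02 -2.0000e-02  6.7800e+00] F [-1.8 -0.4 -2.8] open 0.0171
tool shift cm (in axes now) [-0.03 -0.01 -4.52] roll rad 0.003 | world d [-0.03  0.01  4.52]
```

View pics/os18.png

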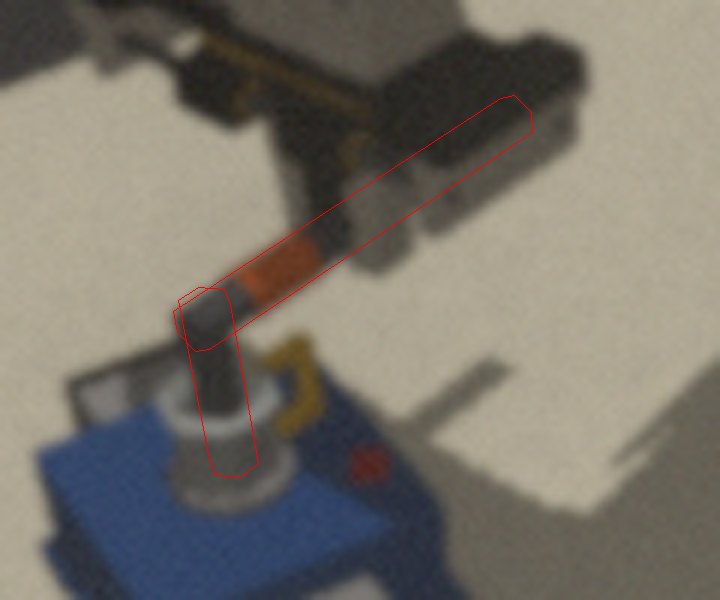

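View pics/w18.png

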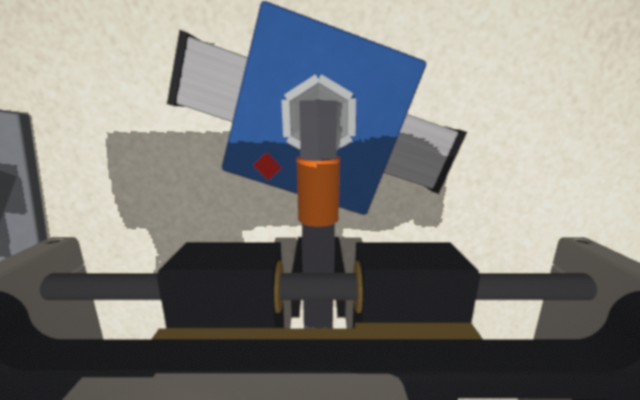

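Call:
{"name": "jog_arm", "arguments": {"commands": [{"x":0,"y":0,"z":0.2,"roll":0},{"x":0,"y":0,"z":0,"roll":0}]}}

```text
clock: 18.25
tool_pos: [0.5466, -0.1275, 0.123]
orientation: [180.0, -0.0, 6.8]
force: [-1.6, -0.5, 3.0]
opening: 0.0166
```

Call:
{"name": "jog_arm", "arguments": {"commands": [{"x":0.02,"y":-0.37,"z":0,"roll":0.05},{"x":0.04,"y":-0.73,"z":0,"roll":0.1},{"x":0.04,"y":-0.73,"z":0,"roll":0.1},{"x":0.04,"y":-0.73,"z":0,"roll":0.1},{"x":0.02,"y":-0.37,"z":0,"roll":0.05},{"x":0,"y":0,"z":0,"roll":0}]}}

```text
clock: 18.85
tool_pos: [0.5494, -0.0981, 0.1231]
orientation: [180.0, -0.0, -16.1]
force: [-3.1, -0.8, 2.6]
opening: 0.0171
```

```bash
python3 -c "
from h import *
o,s=snap('wrist','w19');o2,s2=snap('scene','s19')
a=np.radians(o['orientation'][2]);print('bend est',o['tool_pos'][:2]+.0735*np.array([np.cos(a),np.sin(a)]),ctrl.get_obs()['moment'])
go(.5462,-.1274,.17,6.6)
cv2.imwrite('pics/s19z.png',cv2.resize(s2['image'][140:260,150:300,::-1],None,fx=5,fy=5,interpolation=2))
"
```

```text
bend est [ 0.6199615  -0.11849188] [-0.18755856  0.80431456  0.18183485]
t 18.95 pos [ 0.5492 -0.0984  0.123 ] ori [ 1.800e+02 -3.000e-02 -1.602e+01] F [-3.1 -0.2  2.5] open 0.0166
tool shift cm (in axes now) [ 0.51  2.87 -4.7 ] roll rad -0.395 | world d [-0.3 -2.9  4.7]
```

View pics/s19z.png

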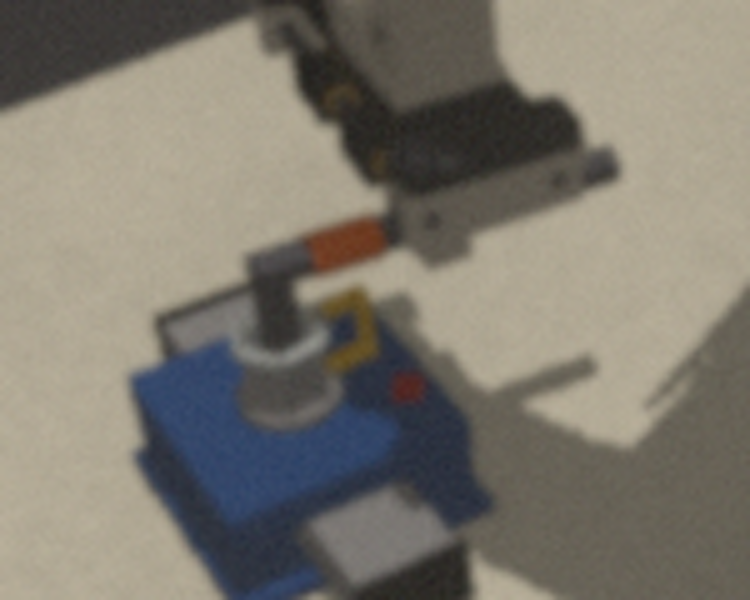

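View pics/w19.png

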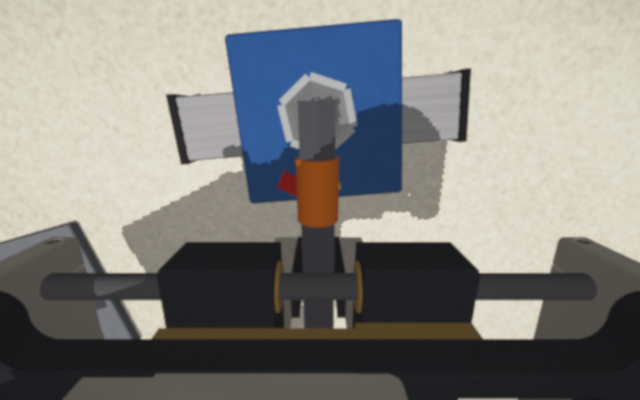

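Call:
{"name": "jog_arm", "arguments": {"commands": [{"x":0.02,"y":-0.37,"z":0,"roll":0.05},{"x":0.04,"y":-0.73,"z":0,"roll":0.1},{"x":0.04,"y":-0.73,"z":0,"roll":0.1},{"x":0.04,"y":-0.73,"z":0,"roll":0.1},{"x":0.04,"y":-0.73,"z":0,"roll":0.1},{"x":0,"y":0,"z":0,"roll":0},{"x":0,"y":0,"z":0,"roll":0}]}}

```text
clock: 19.65
tool_pos: [0.5651, -0.07, 0.1227]
orientation: [-180.0, -0.0, -41.7]
force: [-3.0, -0.1, 3.1]
opening: 0.0168
```

```bash
cat >> h.py <<'E'
def look(n):
    o,s=snap('wrist','w'+n);o2,s2=snap('scene','s'+n)
    a=np.radians(o['orientation'][2]);print('bend est',o['tool_pos'][:2]+.0735*np.array([np.cos(a),np.sin(a)]),ctrl.get_obs()['moment'])
    go(.5462,-.1274,.17,6.6)
    A=cv2.resize(s2['image'][170:250,180:280,::-1],None,fx=5,fy=5,interpolation=2)
    B=cv2.resize(s['image'][60:240,240:400,::-1],None,fx=2.22,fy=2.22,interpolation=2)
    cv2.imwrite('pics/l'+n+'.png',np.hstack([A[:400],B[:400,:300*2]])[:, :800])
    cv2.imwrite('pics/lw'+n+'.png',cv2.resize(s['image'][60:210,240:400,::-1],None,fx=4,fy=4,interpolation=2))
    return o,s,s2
E
python3 -c "
from h import *
look('20')"
```

```text
bend est [ 0.61995293 -0.1188684 ] [0.35649142 0.82976201 0.12746753]
t 19.75 pos [ 0.565  -0.0701  0.1227] ori [-1.7998e+02 -1.0000e-02 -4.1790e+01] F [-2.   1.7  3. ] open 0.0166
tool shift cm (in axes now) [ 2.41  5.53 -4.73] roll rad -0.844 | world d [-1.88 -5.73  4.73]
```

View pics/l20.png

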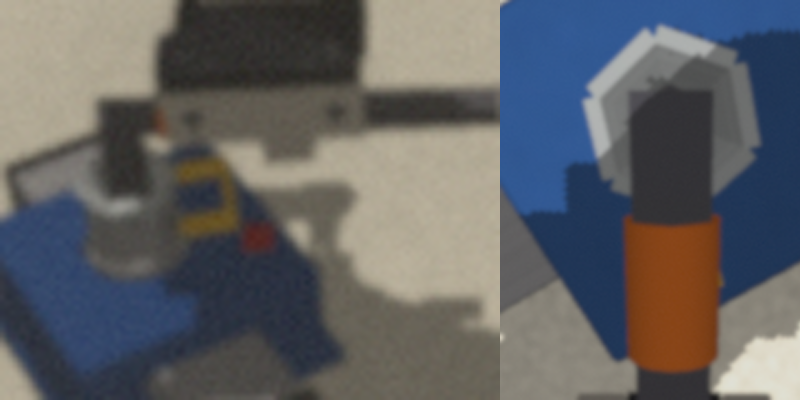

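View pics/lw20.png

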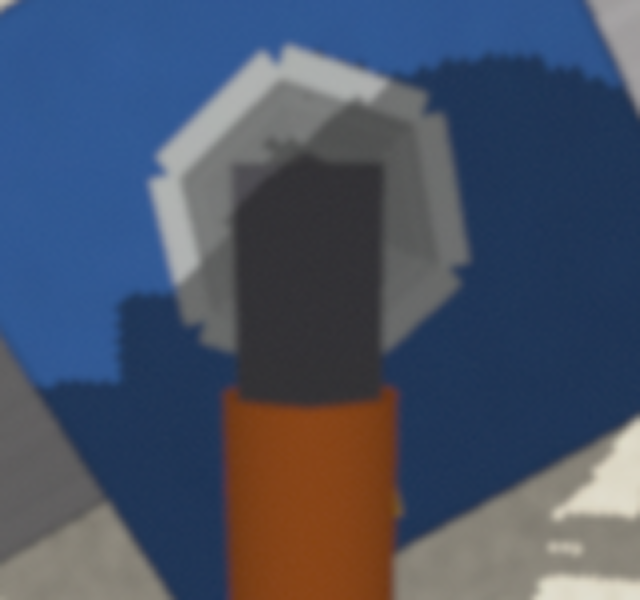

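Call:
{"name": "jog_arm", "arguments": {"commands": [{"x":0.03,"y":-0.55,"z":0,"roll":0.075},{"x":0.03,"y":-0.55,"z":0,"roll":0.075},{"x":0,"y":0,"z":0,"roll":0},{"x":0,"y":0,"z":0,"roll":0}]}}

```text
clock: 20.15
tool_pos: [0.573, -0.0625, 0.1226]
orientation: [-180.0, 0.0, -50.3]
force: [-2.6, 1.1, 4.1]
opening: 0.0165
```

```bash
python3 -c "
from h import *
o,s,s2=look('21')
mouth(wristcam(o,s),s['image'],.6187,-.119,140,'mw21',(240,60,160,150),4)
mouth(S0,s2['image'],.6187,-.119,138,'ms21',(180,170,100,80),7)
"
```

```text
bend est [ 0.61993892 -0.11913369] [0.52111674 0.81795853 0.16144926]
t 20.25 pos [ 0.573  -0.0626  0.1227] ori [-179.99   -0.    -50.41] F [-2.5  1.9  4.8] open 0.0163
tool shift cm (in axes now) [ 3.28  6.19 -4.74] roll rad -0.995 | world d [-2.68 -6.48  4.73]
```

View pics/ms21.png

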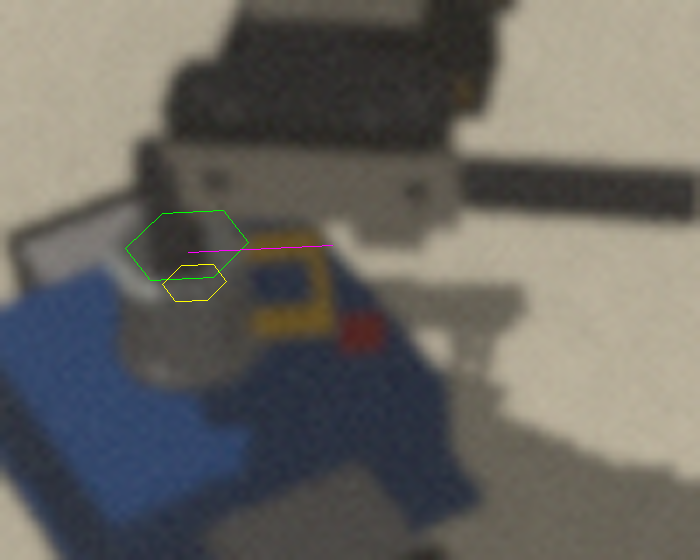

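View pics/mw21.png

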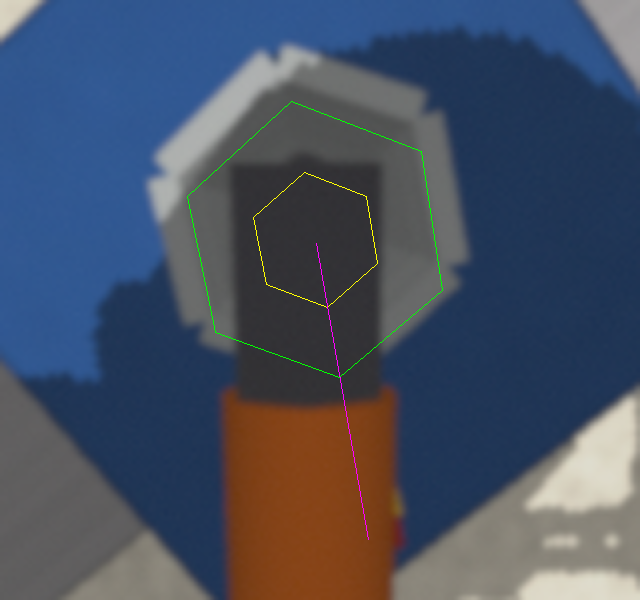

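Run:
```python
from h import *
o=dict(tool_pos=np.array([.5465,-.1275,.1248]),orientation=np.array([179.99,0,6.78]))
s=ctrl.snapshot('wrist')
im=cv2.imread('pics/w18.png')[:,:,::-1]
mouth(wristcam(o,s),im,.6187,-.119,186.6,'mw18',(240,60,160,150),4)
for ph in(138,143,148):
    a=np.radians(ph)
    print(ph,[((proj(S0,[[.6187+r*np.cos(a),-.119+r*np.sin(a),z]])[0]-[180,170]+.5)*7).round() for r,z in((.046,.1),(.046,.065),(.052,.06))])
```

```text
138 [array([332., 246.]), array([344., 326.]), array([364., 337.])]
143 [array([332., 238.]), array([344., 318.]), array([364., 328.])]
148 [array([332., 230.]), array([343., 311.]), array([363., 319.])]
```

View pics/mw18.png

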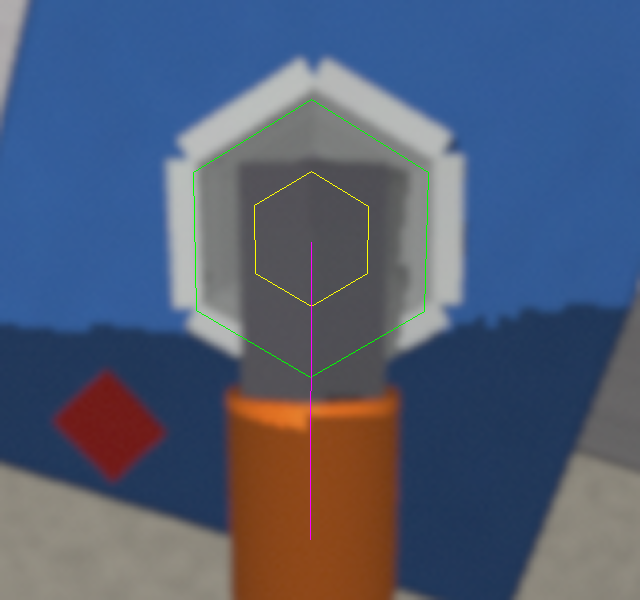

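Run:
```python
from h import *
o=dict(tool_pos=np.array([.5465,-.1275,.1248]),orientation=np.array([179.99,0,6.78]))
s=ctrl.snapshot('wrist')
W=wristcam(o,s)
p=atz(W,(240+110/4,60+426/4),.06);print('red w18',p,np.degrees(np.arctan2(p[1]+.119,p[0]-.6187)))
# block near edge & right edges in w18 full image: corners (264,2),(426,64),(366,214),(223,169)
C=[atz(W,q,.06) for q in((264,1),(426,63),(367,214),(222.5,169))]
C=np.array(C);print(C.round(4),C.mean(0));
for i in range(4):
    d=C[(i+1)%4]-C[i];print(np.hypot(*d[:2]).round(4),(np.degrees(np.arctan2(d[1],d[0]))%90).round(2))
o=dict(tool_pos=np.array([.5462,-.1275,.1721]),orientation=np.array([179.99,0,6.78]))
W=wristcam(o,s)
p=atz(W,(240+143/4,60+381/4),.06);print('red w17',p,np.degrees(np.arctan2(p[1]+.119,p[0]-.6187)))
```

```text
red w18 [ 0.57938648 -0.08550429  0.06      ] 139.56850335177776
[[ 0.6881 -0.0757  0.06  ]
 [ 0.6642 -0.1891  0.06  ]
 [ 0.5506 -0.1669  0.06  ]
 [ 0.5734 -0.0516  0.06  ]] [ 0.61905754 -0.12081203  0.06      ]
0.1158 78.09
0.1157 78.94
0.1175 78.78
0.1171 78.13
red w17 [ 0.58092563 -0.08521393  0.06      ] 138.1899812981768
```

Run:
```python
import cv2,numpy as np
# hex ring edge angles via view
a=cv2.imread('pics/w21.png');cv2.imwrite('pics/w21z.png',cv2.resize(a[60:170,265:370],None,fx=5.4,fy=5.4,interpolation=2))
```

```text
(no output)
```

View pics/w21z.png

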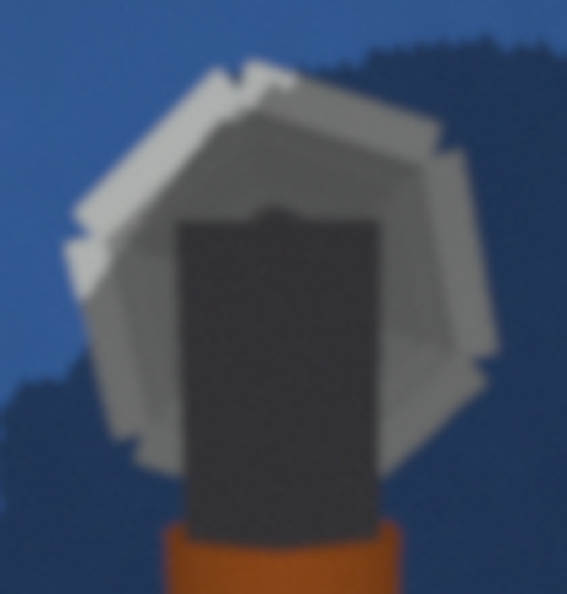

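Call:
{"name": "jog_arm", "arguments": {"commands": [{"x":0.02,"y":-0.44,"z":0,"roll":0.06},{"x":0,"y":0,"z":0,"roll":0},{"x":0,"y":0,"z":0,"roll":0},{"x":0,"y":0,"z":0,"roll":0}]}}

```text
clock: 20.75
tool_pos: [0.5766, -0.0599, 0.1226]
orientation: [180.0, 0.0, -53.9]
force: [-3.0, 2.0, 4.1]
opening: 0.0167
```

```bash
python3 -c "
from h import *
o,s,s2=look('22')
mouth(wristcam(o,s),s['image'],.6187,-.119,138.5,'mw22',(265,60,105,110),5.4)
mouth(S0,s2['image'],.6187,-.119,138.5,'ms22',(180,170,100,80),7)
"
```

```text
bend est [ 0.61991157 -0.1192425 ] [0.58621137 0.79063337 0.18914211]
t 20.85 pos [ 0.5766 -0.0598  0.1226] ori [-179.99   -0.    -53.91] F [-1.6  1.8  3.4] open 0.0166
tool shift cm (in axes now) [ 3.67  6.44 -4.74] roll rad -1.056 | world d [-3.04 -6.76  4.74]
```

View pics/mw22.png

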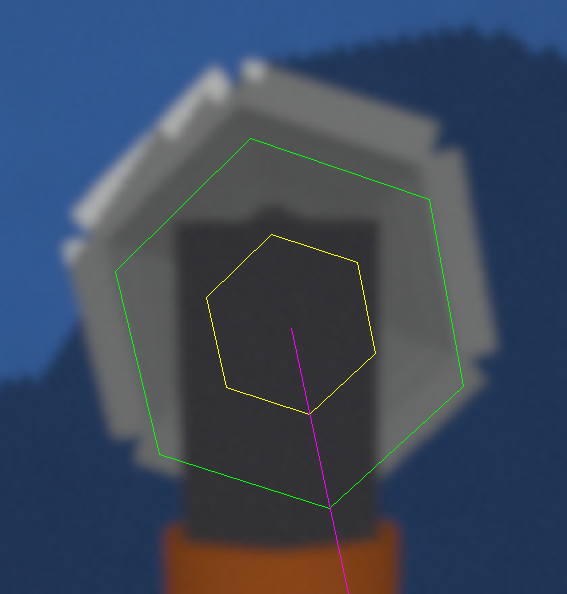

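View pics/ms22.png

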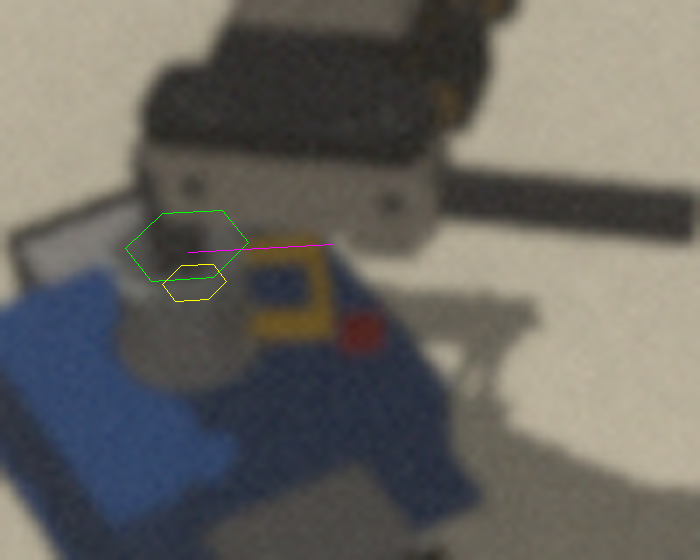

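Call:
{"name": "jog_arm", "arguments": {"commands": [{"x":0,"y":0,"z":0,"roll":0},{"x":0,"y":0,"z":0,"roll":0},{"x":0,"y":0,"z":0,"roll":0},{"x":0,"y":0,"z":0,"roll":0},{"x":0,"y":0,"z":0,"roll":0}], "gripper": 5}}

```text
clock: 21.35
tool_pos: [0.5768, -0.0598, 0.1225]
orientation: [-180.0, -0.0, -54.0]
force: [0.2, 0.8, 0.1]
opening: 0.0479
```

Call:
{"name": "jog_arm", "arguments": {"commands": [{"x":0,"y":0,"z":-1,"roll":0},{"x":0,"y":0,"z":-2,"roll":0},{"x":0,"y":0,"z":-3,"roll":0},{"x":0,"y":0,"z":-4,"roll":0},{"x":-3,"y":0,"z":-2,"roll":0},{"x":-4,"y":0,"z":0,"roll":0},{"x":-4,"y":0,"z":0,"roll":0},{"x":-4,"y":-2,"z":0,"roll":0},{"x":-2,"y":-2,"z":0,"roll":0},{"x":0,"y":0,"z":0,"roll":0}]}}

```text
clock: 22.35
tool_pos: [0.5094, 0.1041, 0.2438]
orientation: [-179.9, -0.0, -53.8]
force: [0.2, -1.0, -0.8]
opening: 0.05
```

```bash
python3 -c "
from h import *
o,s=snap('top','t23');o2,s2=snap('scene','s23');snap('wrist','w23')
go(.5,.1,.2,0)
mouth(T0,s['image'],.6187,-.119,138.5,'mt23',(340,80,120,110),6)
cv2.imwrite('pics/s23z.png',cv2.resize(s2['image'][150:270,150:300,::-1],None,fx=5,fy=5,interpolation=2))
"
```

```text
t 22.5 pos [0.509  0.1012 0.243 ] ori [-1.7999e+02 -1.0000e-02 -5.3930e+01] F [-0.   0.   0.4] open 0.0497
tool shift cm (in axes now) [-0.43  0.79  4.3 ] roll rad -0.941 | world d [-0.9  -0.12 -4.3 ]
```

View pics/mt23.png

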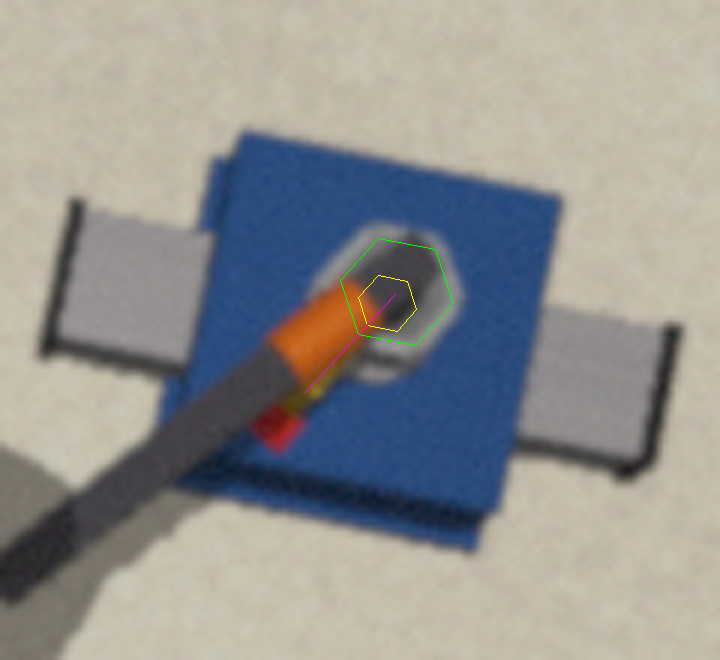

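View pics/s23z.png

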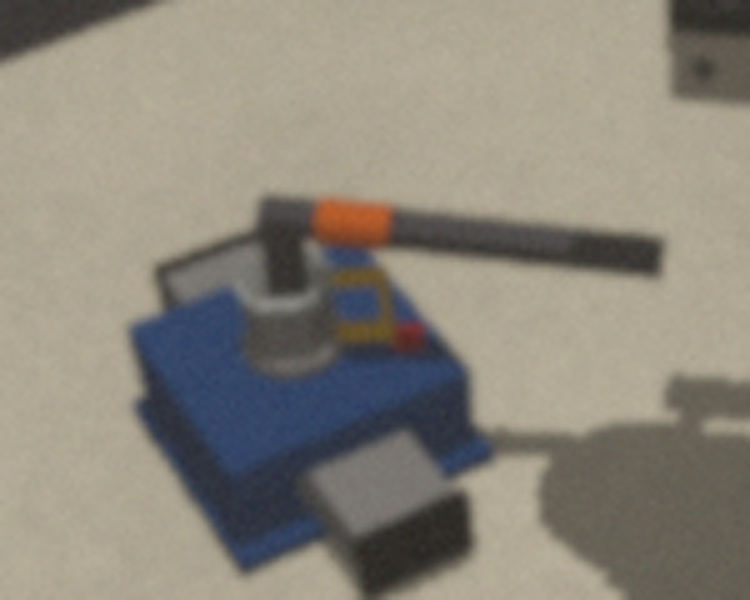

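View pics/w23.png

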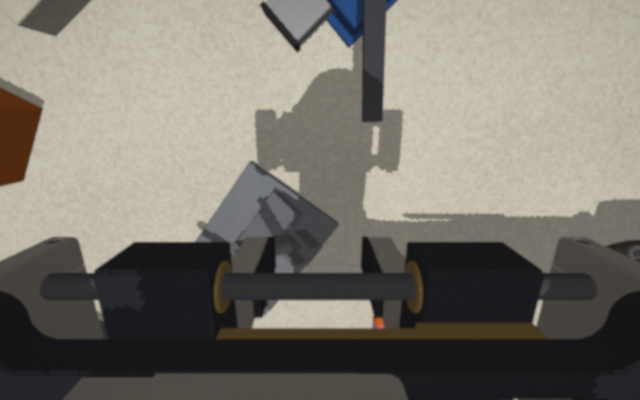

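Call:
{"name": "jog_arm", "arguments": {"commands": [{"x":2,"y":0,"z":-1,"roll":0},{"x":4,"y":1,"z":-1,"roll":0},{"x":4,"y":2,"z":0,"roll":0},{"x":2,"y":3,"z":0,"roll":0},{"x":0,"y":2,"z":0,"roll":0},{"x":0,"y":0,"z":0,"roll":0},{"x":0,"y":0,"z":0,"roll":0}]}}

```text
clock: 23.2
tool_pos: [0.5146, -0.0436, 0.2631]
orientation: [-179.9, -0.0, -54.0]
force: [0.5, 1.5, -0.1]
opening: 0.0502
```

```bash
python3 -c "
from h import *
o,s=snap('wrist','w24')
go(.5,.1,.2,0)
u,v=proj(wristcam(o,s),[[.6187,-.119,.103]])[0];print(u,v)
u0,v0=max(0,int(u)-65),max(0,int(v)-50)
mouth(wristcam(o,s),s['image'],.6187,-.119,138.5,'mw24',(u0,v0,130,120),5)
cv2.imwrite('pics/w24z.png',cv2.resize(s['image'][v0:v0+120,u0:u0+130,::-1],None,fx=5,fy=5,interpolation=2));print(u0,v0)
W=wristcam(o,s)
a=np.radians(138.5)
for r,z in((0,.103),(.046,.1),(.046,.065),(.046,.06),(.052,.06)): print(r,z,((proj(W,[[.6187+r*np.cos(a),-.119+r*np.sin(a),z]])[0]-[u0,v0])*5).round())
"
```

```text
t 23.25 pos [ 0.515 -0.043  0.263] ori [-1.7995e+02 -2.0000e-02 -5.4000e+01] F [ 0.8  0.7 -0.1] open 0.05
tool shift cm (in axes now) [-12.45  -7.19   6.3 ] roll rad -0.942 | world d [-1.5 14.3 -6.3]
276.8852331985181 64.30847462764798
211 14
0 0.103 [329. 252.]
0.046 0.1 [388. 490.]
0.046 0.065 [403. 489.]
0.046 0.06 [405. 489.]
0.052 0.06 [411. 515.]
```

View pics/mw24.png

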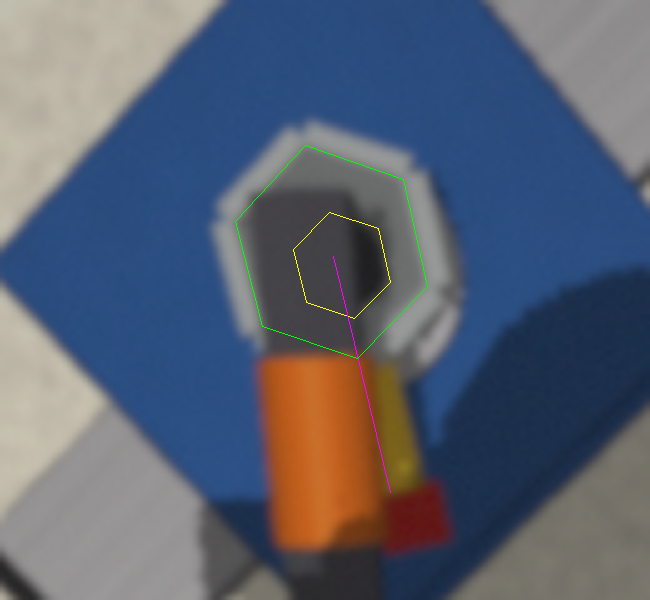

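View pics/w24z.png

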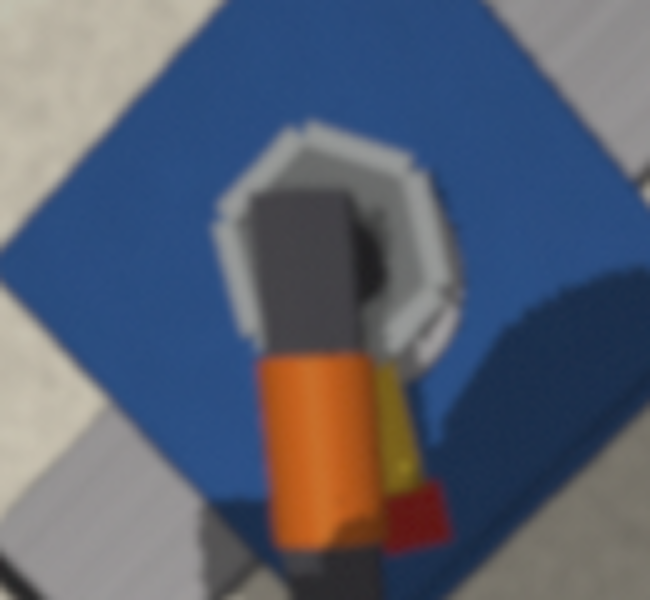

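Call:
{"name": "jog_arm", "arguments": {"commands": [{"x":1.5,"y":2,"z":0,"roll":0},{"x":2,"y":2.5,"z":0,"roll":0},{"x":0.5,"y":1.5,"z":0,"roll":0},{"x":0,"y":0,"z":0,"roll":0},{"x":0,"y":0,"z":0,"roll":0}]}}

```text
clock: 23.75
tool_pos: [0.4902, -0.1101, 0.2627]
orientation: [-180.0, -0.0, -54.0]
force: [0.3, 0.2, 0.2]
opening: 0.05
```

```bash
python3 -c "
from h import *
o,s=snap('wrist','w25')
go(.5,.1,.2,0)
W=wristcam(o,s)
u,v=proj(W,[[.6187,-.119,.103]])[0];print(u,v)
u0,v0=max(0,int(u)-65),max(0,int(v)-50)
mouth(W,s['image'],.6187,-.119,138.5,'mw25',(u0,v0,130,120),5)
cv2.imwrite('pics/w25z.png',cv2.resize(s['image'][v0:v0+120,u0:u0+130,::-1],None,fx=5,fy=5,interpolation=2));print(u0,v0)
for A in (135.5,138.5,141.5):
  a=np.radians(A)
  print(A,[((proj(W,[[.6187+r*np.cos(a),-.119+r*np.sin(a),z]])[0]-[u0,v0]+.5)*5).round() for r,z in((0,.103),(.046,.1),(.046,.065),(.052,.06))])
"
```

```text
t 23.8 pos [ 0.4904 -0.1099  0.2627] ori [-1.7998e+02 -1.0000e-02 -5.3940e+01] F [-0.6  0.8 -0.4] open 0.0503
tool shift cm (in axes now) [-16.4  -13.13   6.27] roll rad -0.941 | world d [ 0.96 20.99 -6.27]
220.83265438670222 106.26562424203749
155 56
135.5 [array([332., 254.]), array([391., 476.]), array([432., 457.]), array([443., 479.])]
138.5 [array([332., 254.]), array([402., 473.]), array([442., 455.]), array([454., 477.])]
141.5 [array([332., 254.]), array([413., 471.]), array([451., 453.]), array([464., 474.])]
```

View pics/mw25.png

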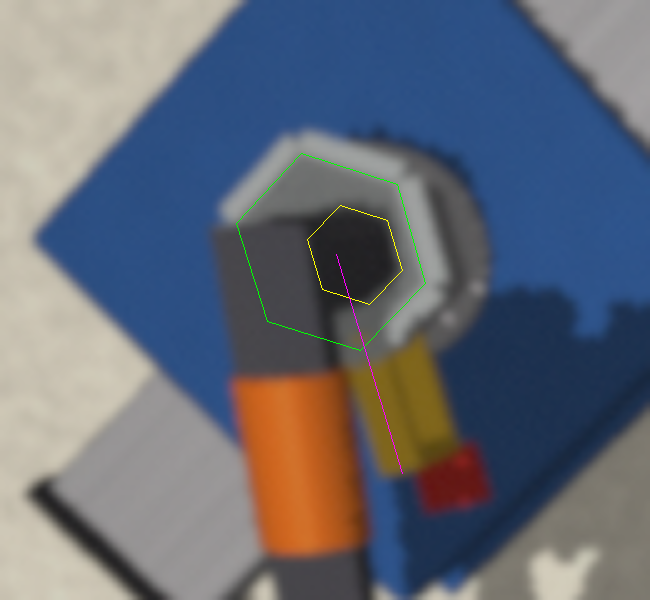

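View pics/w25z.png

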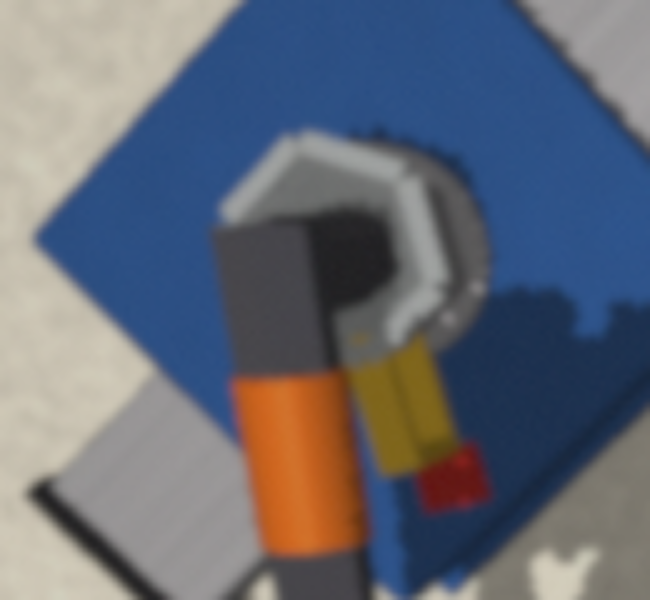

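```bash
python3 -c "
from h import *
o,s=snap('scene','s26')
w=ctrl.snapshot('wrist');W=wristcam(ctrl.get_obs(),w)
for p in(0,2):
  overlay(S0,s['image'],[.6187,-.119,.137,129.5],p,'os26_%d'%p,(180,170,130,60),6)
overlay(W,w['image'],[.6187,-.119,.137,129.5],0,'ow26',(120,40,240,160),3)
a=[cv2.imread('pics/os26_%d.png'%p) for p in(0,2)];cv2.imwrite('pics/os26.png',cv2.resize(np.vstack(a),None,fx=.8,fy=.8))
"
```

```text
(no output)
```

View pics/os26.png

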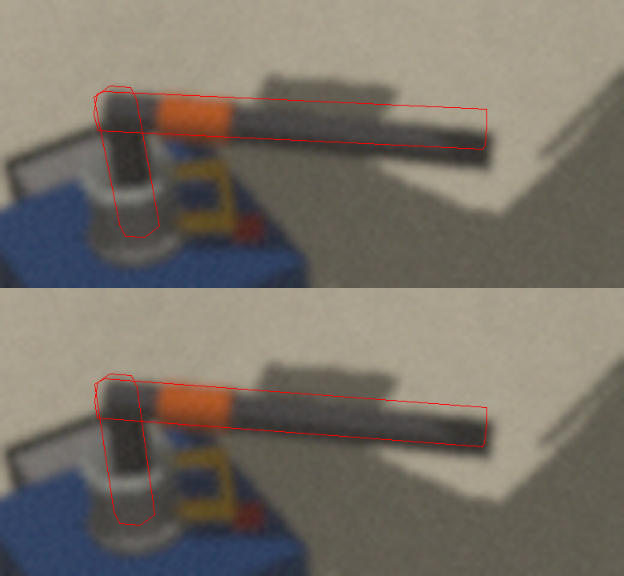

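View pics/ow26.png

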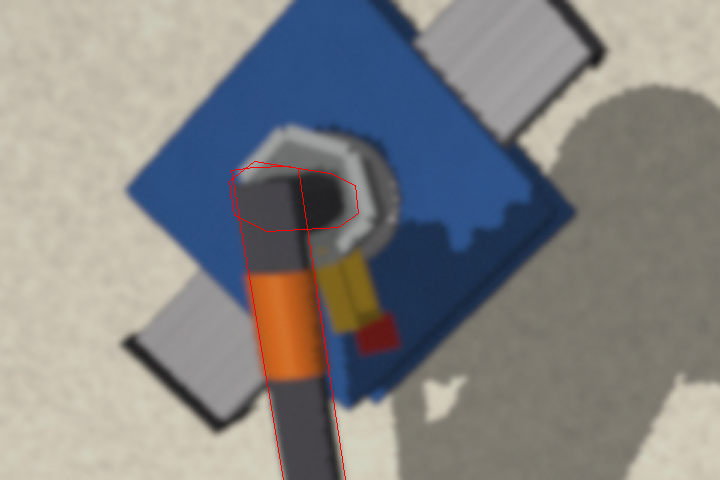

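```bash
python3 -c "
from h import *
snap('top','t27')
b=cv2.imread('pics/t27.png');cv2.imwrite('pics/t27z.png',cv2.resize(b[80:280,150:350],None,fx=2.5,fy=2.5))"
```

```text
(no output)
```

View pics/t27.png

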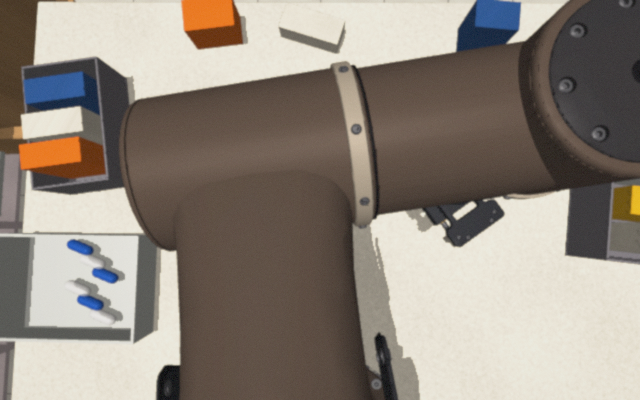

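View pics/s26.png

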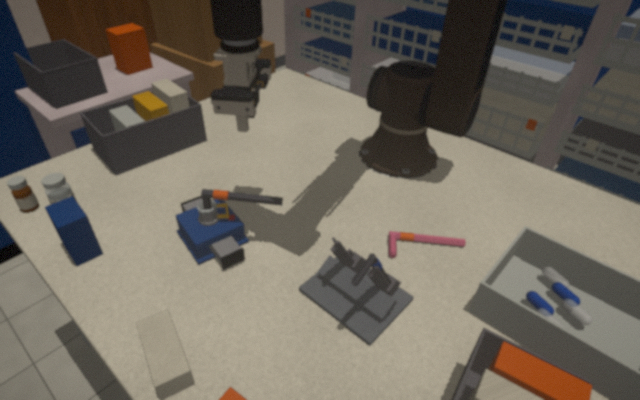

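The key stands in the bolt at (215,203), the arm is clear of everything, and the spare key is still in the rack at (370,270). I'm handing in the job.

```bash
python3 -c "
from h import *
print(ctrl.close_job(), ctrl.get_obs()['clock'])"
```

```text
the job is handed in; nothing more can be done
the job is handed in; nothing more can be done
```

The clamp is tightened: the orange-banded key stands fully down in the bolt, and the yellow pointer is at the red mark to within about 1 to 2°. I handed the job in at about 24 s.

**What I did**
1. I took the key off the rack by its long arm. The moves allow no tool tilt, so I turned it level in the fingers by pressing its long-arm tip on the clamp's top, beside the bolt.
2. With its short arm standing on the table, I regripped it about 74 mm from the bend and lowered it into the bolt over the pointer. It bottomed at the expected height (bend about 137 mm above the table), and a light press confirmed it.
3. I turned it clockwise about 61° at the tool, then let go and moved the arm clear. The fingers did not touch the bolt or clamp in any picture, and the forces I read stayed low, 10 N or less.

**Last checks**
- **Pointer:** the views differ slightly. Before release the hex looked at the mark; afterwards most readings put the pointer 1 to 2° short, and the rougher ones ranged from about 3° short to slightly past. I left it there.
- **Key:** it is still at seated height. Its long arm droops 2 to 3° from play in the socket.
- **Play:** the key turned about 9 to 12° ahead of the bolt, more than the stated 7° (0.12 rad).
- **Spare key:** it is still in the rack, seen in the scene camera only because the arm hid the rack from the top camera.

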